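# Pack the locksmith's call-out tool tray

## Task

Pack the locksmith's call-out kit: lift the spring plunger's knob, draw the tray out from under the blue cover and let the plunger drop into the loading hole, then press the brass padlock and every tool that is there (of the amber screwdriver, the red screwdriver and the pliers) fully home, each in its own cutout, the way round that the cutout shows. When all are in, lift the plunger again, push the tray fully home under the cover and let the plunger drop in to lock it; leave the other things on the desk where they are.

Things in the scene. Friction and masses are not known exactly. Their poses are not given: they have to be found in the camera images.
- tray (a joint): the sliding tool tray, 175 mm wide, 212 mm deep, top 40 mm above the desk; 0 = home under the cover, 0.184 m = drawn out towards the robot to the loading hole; stops lie 1 mm beyond each. Friction about 2 N. At 0 and 0.184 the plunger's pin can drop into a hole (2 mm of play each way); between them it rides on the index bar
- plunger (a joint): the spring plunger in the aluminium front bar of the tray; 0 = pin fully down in a hole, 0.008 m = pin riding on top of the index bar, 0.016 m = end of its lift. The spring pushes it down with 4 N at 0 and 8 N at the end. The tray can slide only while the pin is raised more than 0.008
- plunger_knob (a point): centre of the top of the plunger's black knob (27 mm across; the rim to grip lies 3 to 15 mm below this point); it stands 34 mm above the tray's front bar when the pin is down and moves with tray and pin. It is pulled straight up, and while it is held up the tray is drawn along by it
- carrier: fixed carrier of the kit, 406 mm long (own x), 195 mm wide, origin under its centre. The tray slides out along its -x. Runners at the sides, 30 mm high; steel index bar with two holes along the middle in front; blue cover over the rear (x = +21 to +203 mm), underside 51 mm and top 54 mm above the desk: tools not fully pressed in strike its front edge
- tray_front (a point): middle of the tray's front edge at the height of its top face; moves with the tray. Its x points away from the robot into the carrier, y to the left, z up; the cutouts are told in this frame. Aluminium bar for the first 37 mm, then black foam with cutouts with yellow floors: from front to rear amber screwdriver, red screwdriver, pliers, and the padlock in the left rear corner
- screwdriver_amber: screwdriver, amber handle, 159 mm long, origin under its middle, x from blade to handle end; may be absent. Cutout: handle end at the left (+y of the tray), floor 19.5 mm below the foam's top, 2 mm of play, slot 10 mm wide for the blade. Two rubber grips narrow it at the handle: laid in, it rests about 7 mm too high until pressed with 3 to 6 N; home, it stands 6 mm above the foam
- amber_grip (a point): point on the amber handle's axis, 40 mm from its end, 12.5 mm above the underside; good to hold across (27 mm wide; handle 91 mm long, 25 mm high) and to press. Must come to x = 58, y = +40, z = -7.0 mm of tray_front
- amber_tip (a point): blade tip of the amber screwdriver, 118 mm from amber_grip, 12.5 mm above the underside (a screwdriver lies with its tip up to 5 mm lower). Must come to x = 55, y = -78, z = -7.0 mm of tray_front
- screwdriver_red: screwdriver, red handle, 151 mm long, origin under its middle, x from blade to handle end; may be absent. Cutout: handle end at the right (-y of the tray), floor 17 mm below the foam's top, 2 mm of play, slot 11 mm wide for the blade. Two rubber grips narrow it at the handle: laid in, it rests about 9 mm too high until pressed with 3 to 6 N; home, it stands 3.5 mm above the foam
- red_grip (a point): point on the red handle's axis, 33 mm from its end, 10 mm above the underside; good to hold across (22 mm wide; handle 74 mm long, 20 mm high) and to press. Must come to x = 80, y = -42, z = -7.0 mm of tray_front
- red_tip (a point): blade tip of the red screwdriver, 116 mm from red_grip, 10 mm above the underside. Must come to x = 88, y = +74, z = -7.0 mm of tray_front
- pliers: combination pliers, red handles, 163 mm long, 54 mm over the handles, 12 mm thick, lying flat, closed and stiff; origin under the middle, x to the jaws; may be absent. V-shaped cutout with a finger recess 34 mm long and 17 mm wide on either side of pliers_grip, jaws at the left (+y of the tray), 2 mm of play, floor 8.5 mm below the foam's top: home, they stand 3.5 mm above the foam
- pliers_grip (a point): point on the pliers behind the rivet, 77 mm from the jaws' tip, 6 mm above the underside; good to hold across (about 29 mm between the outer edges there) and to press. Must come to x = 134, y = +5, z = -2.5 mm of tray_front
- pliers_tip (a point): tip of the pliers' jaws, 6 mm above the underside. Must come to x = 119, y = +80, z = -2.5 mm of tray_front
- padlock: brass padlock with steel shackle, lying flat, 54 mm long over the shackle, body 40 mm wide, 34 mm long, 13 mm thick; starts on top of the blue cover, always there. Its x axis is no axis of symmetry: use the two points. Cutout: shackle to the rear (+x of the tray), 2 mm of play all round, floor 9 mm below the foam's top: home, it stands 4 mm above the foam
- padlock_grip (a point): centre of the padlock's body, 6.5 mm above its underside; to be held across the 40 mm width (fingers left and right of the line from here to padlock_tip). Must come to x = 166, y = +52, z = -2.5 mm of tray_front
- padlock_tip (a point): top of the padlock's shackle bow, 37 mm from padlock_grip, 6.5 mm above the underside. Must come to x = 203, y = +52, z = -2.5 mm of tray_front
- oil_bottle: white oil bottle with a red spout, 112 mm tall, 41 mm across: bystander, stays where it is
- tape_roll: roll of black tape, 62 mm across, 19 mm high: bystander
- fob_small: black car key fob with a ring, 63 mm long: bystander
- cylinder_54: nickel lock cylinder, 60 mm long: bystander

How it is judged:
On the way, in this order (a step that is already met when the one before it is completed fails the run):
1. the tray is drawn out to the loading position and the plunger has dropped into its hole (value of joint tray above 0.18 m and value of joint plunger below 0.002 m), for 0.2 s.
2. with the tray locked out, every item present is pressed fully home in its own cutout (all of step 1 and x of amber_grip in the frame of tray_front between 0.053 and 0.063 m and y of amber_grip in the frame of tray_front between 0.035 and 0.045 m and z of amber_grip in the frame of tray_front between -0.019 and -0.004 m and x of amber_tip in the frame of tray_front between 0.0489 and 0.0609 m and y of amber_tip in the frame of tray_front between -0.084 and -0.072 m and z of amber_tip in the frame of tray_front between -0.019 and -0.003 m and x of red_grip in the frame of tray_front between 0.075 and 0.085 m and y of red_grip in the frame of tray_front between -0.047 and -0.037 m and z of red_grip in the frame of tray_front between -0.019 and -0.004 m and x of red_tip in the frame of tray_front between 0.082 and 0.094 m and y of red_tip in the frame of tray_front between 0.068 and 0.08 m and z of red_tip in the frame of tray_front between -0.019 and -0.003 m and x of pliers_grip in the frame of tray_front between 0.1295 and 0.1395 m and y of pliers_grip in the frame of tray_front between 0 and 0.01 m and z of pliers_grip in the frame of tray_front between -0.0145 and 0.0005 m and x of pliers_tip in the frame of tray_front between 0.113 and 0.125 m and y of pliers_tip in the frame of tray_front between 0.074 and 0.086 m and z of pliers_tip in the frame of tray_front between -0.0145 and 0.0015 m and x of padlock_grip in the frame of tray_front between 0.161 and 0.171 m and y of padlock_grip in the frame of tray_front between 0.047 and 0.057 m and z of padlock_grip in the frame of tray_front between -0.0145 and 0.0005 m and x of padlock_tip in the frame of tray_front between 0.1968 and 0.2088 m and y of padlock_tip in the frame of tray_front between 0.046 and 0.058 m and z of padlock_tip in the frame of tray_front between -0.0145 and 0.0015 m), for 0.3 s.
At the end, for the whole second after the job is handed in: The tray is home (within 4 mm) and still, the plunger is down in its hole (within 2 mm), and every item present lies in its own cutout: its grip point within 5 mm and its tip within 6 mm of the told points along the tray's x and y, and no more than 3 mm (grip) and 4 mm (tip) above them (value of joint tray below 0.004 m and value of joint plunger below 0.002 m and x of amber_grip in the frame of tray_front between 0.053 and 0.063 m and y of amber_grip in the frame of tray_front between 0.035 and 0.045 m and z of amber_grip in the frame of tray_front between -0.019 and -0.004 m and x of amber_tip in the frame of tray_front between 0.0489 and 0.0609 m and y of amber_tip in the frame of tray_front between -0.084 and -0.072 m and z of amber_tip in the frame of tray_front between -0.019 and -0.003 m and x of red_grip in the frame of tray_front between 0.075 and 0.085 m and y of red_grip in the frame of tray_front between -0.047 and -0.037 m and z of red_grip in the frame of tray_front between -0.019 and -0.004 m and x of red_tip in the frame of tray_front between 0.082 and 0.094 m and y of red_tip in the frame of tray_front between 0.068 and 0.08 m and z of red_tip in the frame of tray_front between -0.019 and -0.003 m and x of pliers_grip in the frame of tray_front between 0.1295 and 0.1395 m and y of pliers_grip in the frame of tray_front between 0 and 0.01 m and z of pliers_grip in the frame of tray_front between -0.0145 and 0.0005 m and x of pliers_tip in the frame of tray_front between 0.113 and 0.125 m and y of pliers_tip in the frame of tray_front between 0.074 and 0.086 m and z of pliers_tip in the frame of tray_front between -0.0145 and 0.0015 m and x of padlock_grip in the frame of tray_front between 0.161 and 0.171 m and y of padlock_grip in the frame of tray_front between 0.047 and 0.057 m and z of padlock_grip in the frame of tray_front between -0.0145 and 0.0005 m and x of padlock_tip in the frame of tray_front between 0.1968 and 0.2088 m and y of padlock_tip in the frame of tray_front between 0.046 and 0.058 m and z of padlock_tip in the frame of tray_front between -0.0145 and 0.0015 m and velocity of joint tray between -0.01 and 0.01 m/s); the robot touches nothing.
It fails at once if the oil bottle is moved more than 3 cm (distance of oil_bottle from where it was at the start of the episode above 0.03 m).
It fails at once if the tape roll is moved more than 3 cm (distance of tape_roll from where it was at the start of the episode above 0.03 m).
It fails at once if the fob small is moved more than 3 cm (distance of fob_small from where it was at the start of the episode above 0.03 m).
It fails at once if the cylinder 54 is moved more than 3 cm (distance of cylinder_54 from where it was at the start of the episode above 0.03 m).
Of screwdriver_amber, screwdriver_red, pliers only 1 to 3 are there at a start; the rules pass over those that are not, and their reading is None.
At some moment in a run one of padlock may be knocked a few centimetres aside while the robot is not near it.
It also fails if it takes over 210 s, if anything falls off the work surface, if the arm or the gripper's body presses on something with over 40 N, if the wrist force passes 120 N, or if a joint passes its speed limit or range.

## Robot

A 6-joint arm with a two-finger parallel gripper is mounted at the origin on a cart in front of the work surface, level with it; the furniture and walls round the work are solid. World frame = base frame: x ahead of the robot, y to its left, z up, the work surface at z = 0. Lengths are in m, angles in rad, forces in N, time in s.
With the tool pointing down it reaches from about 0.25 to 0.775 m from the base axis. Payload 4 kg.
Tool frame: the origin (TCP) lies on the centre line of the jaws, within the pads' length; the fingertips stand 11 mm ahead of it and the grasp point (between the pads) lies 8 mm behind it; z points along the fingers, y is the line along which they close (so a half turn about z gives the same grasp; the last joint's range is limited). The gripper opens to 85 mm and grips with 20 to 120 N. Pads are 22 mm wide; open, the fingers measure 114 mm over their backs; the gripper's body (76 mm by 85 mm) begins 54 mm behind the grasp point. The pads swing forward as they close: fully open they stand 13 mm farther back than shut.
Start: joints at [1.126, 0.087, 1.371, -0, 1.684, -0.103], TCP at [0.184, 0.518, 0.242] pointing down, gripper open.
Joint ranges: [-3.1, 3.1], [-0.76, 2.03], [0.27, 2.55], [-1.08, 4.22], [0.17, 2.65], [-2.57, 2.57]. Speed limits (rad/s): [2.79, 2.79, 3.14, 3.14, 3.14, 3.14].

## Interface

Orientations are given as a rotation vector (axis times angle).
In Python, from workcell import manip gives the robot as it stands. The module is installed in compiled form; this text tells all that it offers.
- The arm moves only by the tool move_arm, never from a script. Its argument "motion" is a list of rows, each a list of 6 numbers: the shift along the tool's x, y, z in cm, then the turn, a rotation vector about the tool's x, y, z in degrees. In form: [[tx, ty, tz, rx, ry, rz], ...]. A call has exactly 5 rows; each row is the pose to reach, as a shift and turn from the pose commanded when the call began, along the tool's axes at that moment; what a row does not reach only later rows make up. A row lasts 1/12 s, in which the tool goes at most 41.7 mm and 7.16 degrees, less where a joint would pass 70% of its speed; a pose out of reach is approached as far as the arm can. A call with a gripper value outside its range is refused whole. "fingers" is the opening, from 0 (shut) to 1 (fully open), set as the call begins (left out, the last holds). The fingers move at their own pace and stop on an object; the grip force is fixed at half the most. Time passes only in rows, so rows that repeat a pose let the fingers close, or fill a call up. It gives the time, the measured TCP pose, the force, the opening and the grip force at its end, in the units of the state.
- manip.observe(): the state, without advancing time (a new reading comes with each control period).
- manip.grab_frame(name): name is "scene" or "top" or "wrist"; returns the picture (480x640x3 uint8, red, green, blue); there is no depth.
- manip.camera_model(name): a dict with "intrinsics" (3x3 intrinsics, pixels), "R" (3x3) and "t" (3): a world point X has camera coordinates R X + t; the wrist camera has in their place "hand_eye" (4x4, takes a point from camera to tool coordinates, whose origin is the TCP and whose axes are the flange's). Camera axes: x right, y down, z forward; pixel columns grow to the right and rows downward; lengths in m; the calibration is good to about 2 mm. A picture is of the moment at which its call begins: read the wrist's pose just before it. camera_model takes no time and is no camera call.
- manip.finish_job(): hands the job in; it is judged then, once.
The state is a dict: "time_s": time; "qpos": joint angles; "dq": joint speeds; "joint_torque": joint torques, N m; "tool_pos": TCP position; "orientation": TCP orientation; "ft_force": force on the tool from outside, world axes, zero at the start; "torque": the same for the moment, N m; "width": finger opening in m; "gripper_force": force on a finger pad.
Only numpy, scipy, OpenCV 4.12 (cv2) and the standard library are available. Lean on these libraries where they do the work, as an engineer would, in place of code of your own. Each camera call takes 0.05 s, during which the arm holds its last target. There are 200 camera calls.

## Working session

There is one attempt and no reset: what is moved stays moved. The work goes in short steps, Python scripts to look and compute and a tool call to move; the robot and the scene stay as the last step left them, time stands still between calls to the robot, and variables do not carry over. Pictures are saved under pics/ and viewed, at most 14 in all, crops included, and the job is handed in when it is done.

Besides the shell and the picture viewer there is one more tool, called after "Call:" as name(argument=value, ...) on one line, values as JSON. move_arm: Moves the arm, as the interface text tells. Its arguments: {"type":"object","properties":{"motion":{"type":"array"},"fingers":{"type":"number"}},"required":["motion"]}

```bash
mkdir -p pics; cat > h.py <<'E'
import numpy as np, cv2
from scipy.spatial.transform import Rotation as Ro
from workcell import manip
def cam(n, st=None):
    m=manip.camera_model(n); K=np.array(m["intrinsics"])
    if "R" in m: return K,np.array(m["R"]),np.array(m["t"])
    st=st or manip.observe(); T=np.eye(4); T[:3,:3]=Ro.from_rotvec(st["orientation"]).as_matrix(); T[:3,3]=st["tool_pos"]
    W=np.linalg.inv(T@np.array(m["hand_eye"])); return K,W[:3,:3],W[:3,3]
def ray(c,uv,z):
    K,R,t=c; d=R.T@np.linalg.inv(K)@np.array([uv[0],uv[1],1.]); o=-R.T@t
    return o+d*(z-o[2])/d[2]
def proj(c,X):
    K,R,t=c; p=K@(R@np.array(X)+t); return p[:2]/p[2]
def snap(n,f):
    st=manip.observe(); im=manip.grab_frame(n); cv2.imwrite("pics/"+f,im[:,:,::-1]); return cam(n,st),im
E
python3 - <<'E'
from h import *
s=manip.observe(); print({k:np.round(v,3) for k,v in s.items()})
for n in("top","scene","wrist"):
    c,_=snap(n,n+"0.png"); print(n,np.round(c[0][0],0),np.round(-c[1].T@c[2],3),np.round(c[1],2).tolist())
print(np.round(manip.camera_model("wrist")["hand_eye"],3).tolist())
E
```

```text
{'time_s': np.float64(0.0), 'qpos': array([ 1.126,  0.088,  1.372,  0.   ,  1.684, -0.103]), 'dq': array([ 0.   , -0.   ,  0.002, -0.   ,  0.001,  0.001]), 'joint_torque': array([ 1.0000e-03, -3.5186e+01, -3.1328e+01, -0.0000e+00,  1.1000e-02,
        0.0000e+00]), 'tool_pos': array([0.184, 0.518, 0.241]), 'orientation': array([-5.340e-01, -3.095e+00,  3.000e-03]), 'ft_force': array([ 0.198, -0.365, -0.226]), 'torque': array([-0.03 ,  0.027, -0.012]), 'gripper_force': np.float64(0.0), 'width': np.float64(0.085)}
top [537.   0. 324.] [0.491 0.045 1.331] [[-0.02, -1.0, 0.01], [-1.0, 0.02, -0.07], [0.07, -0.01, -1.0]]
scene [509.   0. 325.] [0.154 0.455 1.016] [[-0.67, -0.74, -0.01], [-0.62, 0.57, -0.54], [0.4, -0.36, -0.84]]
wrist [374.   0. 322.] [0.123 0.541 0.373] [[0.33, 0.94, -0.0], [0.91, -0.32, 0.26], [0.24, -0.09, -0.97]]
[[0.001, -0.966, -0.258, 0.065], [1.0, 0.001, 0.0, 0.001], [0.0, -0.258, 0.966, -0.132], [0.0, 0.0, 0.0, 1.0]]
```

View pics/top0.png

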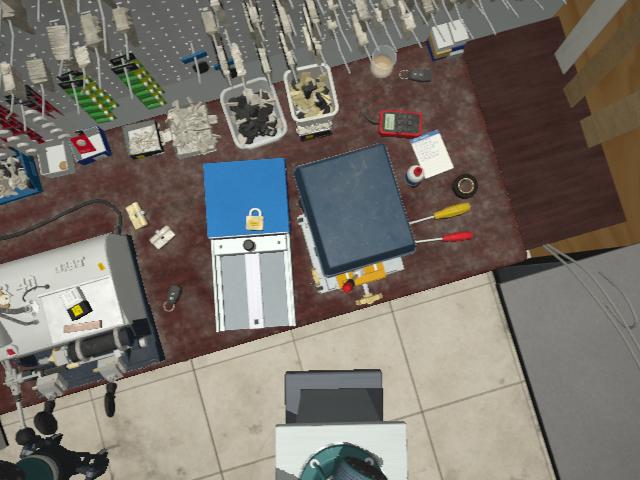

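View pics/scene0.png

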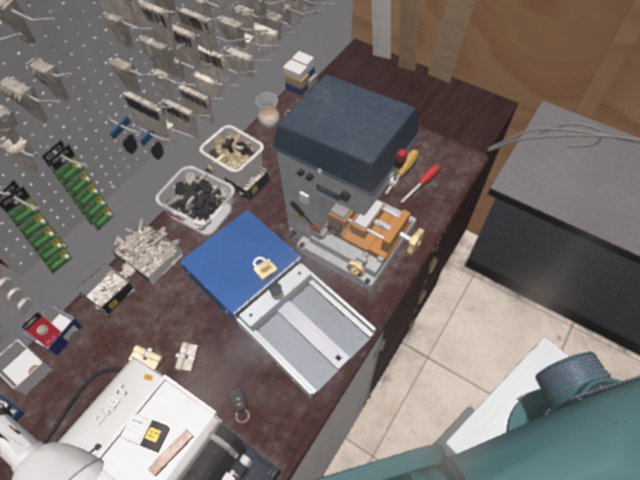

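The top view shows the carrier (cover 204–290, 158–237), padlock at about (255,219), knob at (249,245), amber at (412–470, 210–222), red at (415–473, 236–241), bottle at (415,175) and tape at (465,186). I see no pliers yet, so I'll zoom in.

```bash
python3 - <<'E'
from h import *
im=cv2.imread("pics/top0.png")
a=cv2.resize(im[150:340,195:305],None,fx=3.1,fy=3.1,interpolation=cv2.INTER_CUBIC)
b=cv2.resize(im[160:260,390:490],None,fx=4,fy=4,interpolation=cv2.INTER_CUBIC)
o=np.zeros((600,800,3),np.uint8); o[:a.shape[0],:a.shape[1]]=a; o[:b.shape[0],400:]=b; cv2.imwrite("pics/crop0.png",o)
c=cam("top")
for n,p,z in [("FL",(209,237),.054),("FR",(290,233),.054),("RL",(204,164),.054),("RR",(285,158),.054),("lock",(255,223),.06),("shackle",(255,208),.06),("knob",(249,245),.074),("runL",(218,331),.03),("runR",(295,325),.03),("amb h",(468,208),.0125),("amb t",(413,222),.01),("red h",(472,236),.01),("red t",(416,240),.01),("bottle",(415,175),.1),("tape",(465,186),.02)]: print(n,np.round(ray(c,p,z),3))
E
```

```text
FL [0.606 0.305 0.054]
FR [0.612 0.112 0.054]
RL [0.783 0.316 0.054]
RR [0.794 0.121 0.054]
lock [0.637 0.195 0.06 ]
shackle [0.673 0.194 0.06 ]
knob [0.584 0.208 0.074]
runL [0.382 0.29  0.03 ]
runR [0.392 0.105 0.03 ]
amb h [ 0.669 -0.328  0.012]
amb t [ 0.637 -0.191  0.01 ]
red h [ 0.599 -0.336  0.01 ]
red t [ 0.592 -0.197  0.01 ]
bottle [ 0.737 -0.183  0.1  ]
tape [ 0.723 -0.321  0.02 ]
```

View pics/crop0.png

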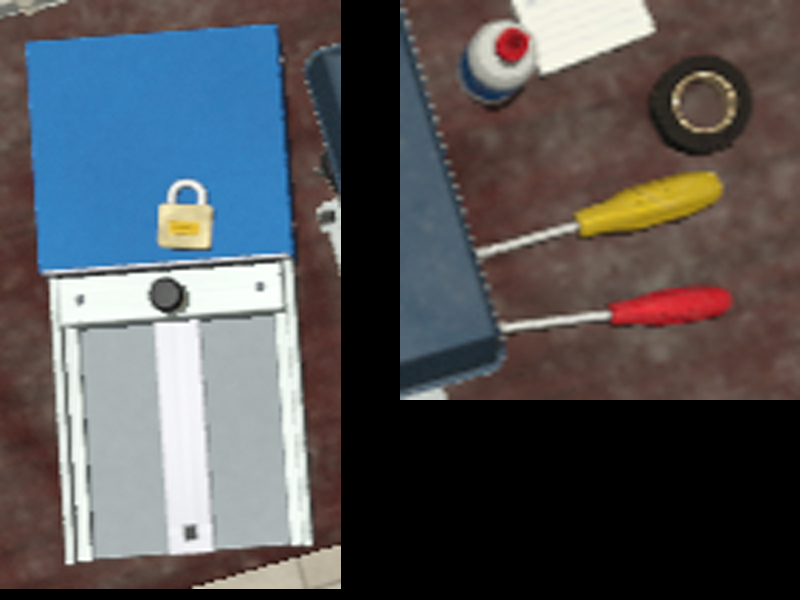

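```bash
cat >> h.py <<'E'
def pose(x,y,z,yaw=0.):  # yaw: angle of tool y from world y (rad); tool z down, tool x = back to robot
    return np.array([x,y,z]), Ro.from_euler('z',yaw)*Ro.from_euler('y',np.pi)
def plan(pts, start=None):
    if start is None:
        s=manip.observe(); start=(np.array(s["tool_pos"]),Ro.from_rotvec(s["orientation"]))
    p,r=start
    for q in pts:
        P,R=pose(*q); d=r.inv().apply(P-p)*100; w=(r.inv()*R).as_rotvec(degrees=True)
        print("->",np.round(q,3),"|",np.round(np.r_[d,w],2).tolist()); p,r=P,R
def st():
    s=manip.observe(); print("t",round(float(s["time_s"]),2),"p",np.round(s["tool_pos"],4),"R",np.round(s["orientation"],3),"F",np.round(s["ft_force"],1),"w",round(float(s["width"]),4),"gf",round(float(s["gripper_force"]),1))
E
python3 - <<'E'
from h import *
plan([(0.24,0.40,0.30,0.05),(0.30,0.22,.3,.05),(.46,.205,.28,.05),(.55,.205,.22,.05)])
E
```

```text
-> [0.24 0.4  0.3  0.05] | [-9.21, -9.24, -5.85, -0.1, -0.03, -22.45]
-> [0.3  0.22 0.3  0.05] | [-5.09, -18.28, 0.0, 0.0, 0.0, 0.0]
-> [0.46  0.205 0.28  0.05 ] | [-15.91, -2.3, 2.0, 0.0, 0.0, 0.0]
-> [0.55  0.205 0.22  0.05 ] | [-8.99, -0.45, 6.0, 0.0, 0.0, 0.0]
```

Call:
move_arm(motion=[[-9.2, -9.2, -5.9, 0, 0, -22.5], [-9.2, -9.2, -5.9, 0, 0, -22.5], [-9.2, -9.2, -5.9, 0, 0, -22.5], [-9.2, -9.2, -5.9, 0, 0, -22.5], [-9.2, -9.2, -5.9, 0, 0, -22.5]])

```text
time_s: 0.57
tool_pos: [0.242, 0.3987, 0.3044]
orientation: [-0.074, 3.136, 0.005]
ft_force: [-0.2, 0.5, 0.2]
width: 0.0857
gripper_force: 0.0
```

Call:
move_arm(motion=[[-5.1, -18.3, 0, 0, 0, 0], [-5.1, -18.3, 0, 0, 0, 0], [-5.1, -18.3, 0, 0, 0, 0], [-5.1, -18.3, 0, 0, 0, 0], [-5.1, -18.3, 0, 0, 0, 0]])

```text
time_s: 0.98
tool_pos: [0.3006, 0.2182, 0.3006]
orientation: [0.077, -3.14, 0.002]
ft_force: [1.2, 0.2, -0.5]
width: 0.0853
gripper_force: 0.0
```

Call:
move_arm(motion=[[-15.9, -2.3, 2, 0, 0, 0], [-15.9, -2.3, 2, 0, 0, 0], [-15.9, -2.3, 2, 0, 0, 0], [-15.9, -2.3, 2, 0, 0, 0], [-15.9, -2.3, 2, 0, 0, 0]])

```text
time_s: 1.4
tool_pos: [0.4649, 0.2047, 0.2758]
orientation: [0.073, -3.135, 0.004]
ft_force: [0.0, 0.3, -1.3]
width: 0.0855
gripper_force: 0.0
```

Call:
move_arm(motion=[[-9, -0.5, 6, 0, 0, 0], [-9, -0.5, 6, 0, 0, 0], [-9, -0.5, 6, 0, 0, 0], [-9, -0.5, 6, 0, 0, 0], [-9, -0.5, 6, 0, 0, 0]])

```text
time_s: 1.82
tool_pos: [0.5498, 0.2056, 0.2182]
orientation: [0.079, -3.134, 0.001]
ft_force: [0.0, -0.5, -0.4]
width: 0.0853
gripper_force: 0.0
```

```bash
python3 - <<'E'
from h import *
st(); snap("wrist","w1.png")
E
```

```text
t 1.82 p [0.5498 0.2056 0.2182] R [ 7.900e-02 -3.134e+00  1.000e-03] F [ 0.  -0.5 -0.4] w 0.0853 gf 0.0
```

View pics/w1.png

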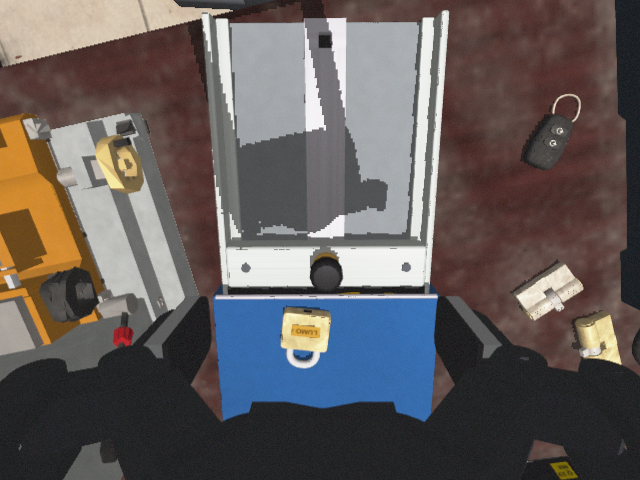

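The wrist view shows the knob at (326,275), the front bar's front edge at row ~248, the cover's front edge from (216,296) to (437,296), the padlock body at (305,331), its shackle bow at (301,366) and the loading hole at (325,41).

```bash
python3 - <<'E'
from h import *
c=cam("wrist")
for n,p,z in [("knob",(326,275),.074),("cvL",(437,296),.054),("cvR",(216,296),.054),("cvLr",(432,419),.054),("cvRr",(223,419),.054),("barFL",(427,248),.04),("barFR",(229,248),.04),("runLf",(449,12),.03),("runRf",(204,14),.03),("hole",(325,41),.02),("lock",(305,331),.067),("shackle",(301,366),.06),("redend",(121,345),.0)]: print(n,np.round(ray(c,p,z),4))
E
```

```text
knob [0.586  0.2114 0.074 ]
cvL [0.6074 0.3081 0.054 ]
cvR [0.6173 0.1187 0.054 ]
cvLr [0.7319 0.3197 0.054 ]
cvRr [0.7421 0.1227 0.054 ]
barFL [0.569  0.2986 0.04  ]
barFR [0.578  0.1269 0.04  ]
runLf [0.3836 0.2953 0.03  ]
runRf [0.3947 0.1075 0.03  ]
hole [0.4063 0.2013 0.02  ]
lock [0.6394 0.1966 0.067 ]
shackle [0.6776 0.1943 0.06  ]
redend [0.702  0.0025 0.    ]
```

```bash
python3 - <<'E'
from h import *
plan([(0.586,0.2115,0.11,0.055),(.586,.2115,.059,.055)])
E
```

```text
-> [0.586 0.212 0.11  0.055] | [-3.68, 0.38, 11.02, 0.01, -0.16, -0.22]
-> [0.586 0.212 0.059 0.055] | [0.0, -0.0, 5.1, 0.0, 0.0, 0.0]
```

Call:
move_arm(motion=[[-3.7, 0.4, 11, 0, 0, -0.2], [-3.7, 0.4, 11, 0, 0, -0.2], [-3.7, 0.4, 11, 0, 0, -0.2], [-3.7, 0.4, 11, 0, 0, -0.2], [-3.7, 0.4, 11, 0, 0, -0.2]])

```text
time_s: 2.28
tool_pos: [0.5856, 0.2115, 0.1107]
orientation: [0.086, -3.137, 0.001]
ft_force: [-0.2, -0.1, 1.1]
width: 0.0852
gripper_force: 0.0
```

Call:
move_arm(motion=[[0, 0, 1.2, 0, 0, 0], [0, 0, 2.4, 0, 0, 0], [0, 0, 3.6, 0, 0, 0], [0, 0, 5.1, 0, 0, 0], [0, 0, 5.1, 0, 0, 0]])

```text
time_s: 2.7
tool_pos: [0.585, 0.2106, 0.0572]
orientation: [0.085, -3.135, 0.002]
ft_force: [0.1, 0.1, -1.6]
width: 0.0854
gripper_force: 0.0
```

Call:
move_arm(motion=[[0, 0, 0, 0, 0, 0], [0, 0, 0, 0, 0, 0], [0, 0, 0, 0, 0, 0], [0, 0, 0, 0, 0, 0], [0, 0, 0, 0, 0, 0]], fingers=0)

```text
time_s: 3.12
tool_pos: [0.5879, 0.2107, 0.0615]
orientation: [-0.086, 3.139, -0.001]
ft_force: [-1.4, -8.7, 14.8]
width: 0.0258
gripper_force: 37.2
```

Call:
move_arm(motion=[[0, 0, 0, 0, 0, 0], [0, 0, 0, 0, 0, 0], [0, 0, 0, 0, 0, 0], [0, 0, 0, 0, 0, 0], [0, 0, 0, 0, 0, 0]])

```text
time_s: 3.53
tool_pos: [0.5881, 0.2105, 0.0617]
orientation: [-0.085, 3.138, -0.001]
ft_force: [-1.3, -4.0, 5.1]
width: 0.025
gripper_force: 59.0
```

Call:
move_arm(motion=[[0, 0, -0.4, 0, 0, 0], [0, 0, -0.8, 0, 0, 0], [0, 0, -1.2, 0, 0, 0], [0, 0, -1.2, 0, 0, 0], [0, 0, -1.2, 0, 0, 0]])

```text
time_s: 3.95
tool_pos: [0.5864, 0.2104, 0.0709]
orientation: [0.085, -3.138, 0.002]
ft_force: [0.9, -4.2, -6.7]
width: 0.0252
gripper_force: 59.2
```

Call:
move_arm(motion=[[1, 0, 0, 0, 0, 0], [2, 0, 0, 0, 0, 0], [3, 0, 0, 0, 0, 0], [4, 0, 0, 0, 0, 0], [5, 0, 0, 0, 0, 0]])

```text
time_s: 4.37
tool_pos: [0.537, 0.2077, 0.0716]
orientation: [-0.085, 3.14, -0.002]
ft_force: [2.3, -4.5, -7.1]
width: 0.0252
gripper_force: 59.2
```

Call:
move_arm(motion=[[1.4, 0, 0, 0, 0, 0], [2.8, 0, 0, 0, 0, 0], [4.2, 0, 0, 0, 0, 0], [5.6, 0, 0, 0, 0, 0], [7, 0, 0, 0, 0, 0]])

```text
time_s: 4.78
tool_pos: [0.467, 0.2039, 0.0719]
orientation: [-0.085, 3.14, -0.002]
ft_force: [2.5, -5.1, -7.3]
width: 0.0248
gripper_force: 59.2
```

Call:
move_arm(motion=[[1.3, 0, 0, 0, 0, 0], [2.6, 0, 0, 0, 0, 0], [3.9, 0, 0, 0, 0, 0], [5.2, 0, 0, 0, 0, 0], [6.4, 0, 0, 0, 0, 0]])

```text
time_s: 5.2
tool_pos: [0.4028, 0.2003, 0.0719]
orientation: [-0.086, 3.14, -0.003]
ft_force: [2.0, -4.0, -7.2]
width: 0.0248
gripper_force: 59.3
```

Call:
move_arm(motion=[[0, 0, 0, 0, 0, 0], [0, 0, 0.4, 0, 0, 0], [0, 0, 0.8, 0, 0, 0], [0, 0, 1.1, 0, 0, 0], [0, 0, 1.1, 0, 0, 0]])

```text
time_s: 5.62
tool_pos: [0.4035, 0.2004, 0.0617]
orientation: [-0.086, 3.14, -0.003]
ft_force: [1.3, -6.4, -2.4]
width: 0.0248
gripper_force: 59.8
```

Call:
move_arm(motion=[[0, 0, 0, 0, 0, 0], [0, 0, 0, 0, 0, 0], [0, 0, 0, 0, 0, 0], [0, 0, 0, 0, 0, 0], [0, 0, 0, 0, 0, 0]], fingers=1)

```text
time_s: 6.03
tool_pos: [0.4038, 0.2017, 0.0619]
orientation: [-0.086, 3.139, 0.002]
ft_force: [-0.5, -0.0, -0.3]
width: 0.0829
gripper_force: 0.0
```

Call:
move_arm(motion=[[0, 0, -3, 0, 0, 0], [0, 0, -6, 0, 0, 0], [-5, 0, -12, 0, 0, 0], [-8, 0, -18, 0, 0, 0], [-8, 0, -18, 0, 0, 0]])

```text
time_s: 6.45
tool_pos: [0.4736, 0.2051, 0.2262]
orientation: [0.086, -3.14, -0.001]
ft_force: [0.6, 0.5, -0.5]
width: 0.0853
gripper_force: 0.0
```

```bash
python3 - <<'E'
from h import *
st(); snap("wrist","w2.png")
E
```

```text
t 6.45 p [0.4736 0.2051 0.2262] R [ 8.60e-02 -3.14e+00 -1.00e-03] F [ 0.6  0.5 -0.5] w 0.0853 gf 0.0
```

View pics/w2.png

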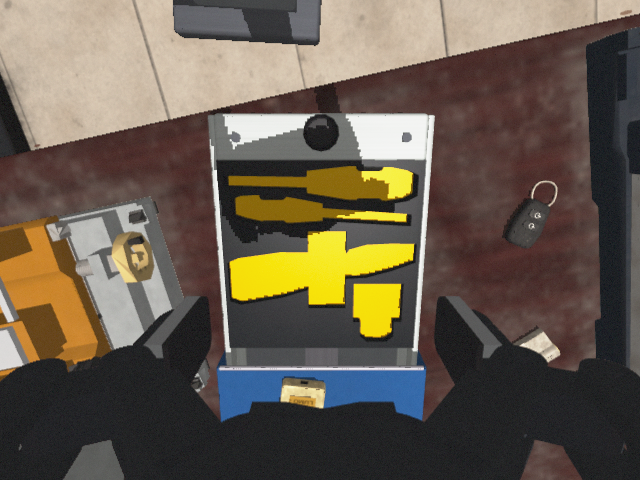

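The tray is out with the cutouts in view: bar front edge at row 114 (212–432), padlock cutout front corners (352,284)/(401,284) and rear (376,338), recess of the pliers cutout 308–346 × 231–305, and the knob at (321,130).

```bash
python3 - <<'E'
from h import *
c=cam("wrist")
P={}
for n,p,z in [("bFL",(432,115),.04),("bFR",(211,115),.04),("foamL",(426,161),.04),("foamR",(217,161),.04),("knob",(321,130),.074),("lkR",(352,284),.04),("lkL",(401,284),.04),("lkrear",(376,338),.031),("amberHend",(413,183),.03),("amberTip",(228,181),.03),("lockbody",(302,401),.067)]:
    P[n]=ray(c,p,z); print(n,np.round(P[n],4))
o=(P["bFL"]+P["bFR"])/2
for y in(.05,.055,.06):
    R=Ro.from_euler('z',-y)
    print(y,{n:np.round(R.apply(v-o)[:2]*1000,1).tolist() for n,v in P.items()})
E
```

```text
bFL [0.3935 0.2937 0.04  ]
bFR [0.4034 0.1113 0.04  ]
foamL [0.4308 0.2936 0.04  ]
foamR [0.4405 0.1154 0.04  ]
knob [0.4106 0.2026 0.074 ]
lkR [0.547 0.239 0.04 ]
lkL [0.5446 0.2849 0.04  ]
lkrear [0.6077 0.2686 0.031 ]
amberHend [0.4512 0.2873 0.03  ]
amberTip [0.4583 0.1221 0.03  ]
lockbody [0.6573 0.1978 0.067 ]
0.05 {'bFL': [-0.4, 91.3], 'bFR': [0.4, -91.3], 'foamL': [36.9, 89.3], 'foamR': [37.6, -89.1], 'knob': [12.2, -0.5], 'lkR': [150.2, 29.0], 'lkL': [150.1, 75.0], 'lkrear': [212.3, 55.5], 'amberHend': [56.9, 82.0], 'amberTip': [55.8, -83.3], 'lockbody': [258.3, -17.7]}
0.055 {'bFL': [0.1, 91.3], 'bFR': [-0.1, -91.3], 'foamL': [37.4, 89.2], 'foamR': [37.2, -89.3], 'knob': [12.2, -0.6], 'lkR': [150.3, 28.3], 'lkL': [150.4, 74.3], 'lkrear': [212.6, 54.5], 'amberHend': [57.3, 81.7], 'amberTip': [55.4, -83.6], 'lockbody': [258.2, -19.0]}
0.06 {'bFL': [0.5, 91.3], 'bFR': [-0.5, -91.3], 'foamL': [37.8, 89.0], 'foamR': [36.7, -89.5], 'knob': [12.2, -0.6], 'lkR': [150.5, 27.5], 'lkL': [150.8, 73.5], 'lkrear': [212.9, 53.4], 'amberHend': [57.7, 81.4], 'amberTip': [54.9, -83.8], 'lockbody': [258.1, -20.3]}
```

Call:
move_arm(motion=[[-5, 0, 0, 0, 0, 0], [-5, 0, 0, 0, 0, 0], [-5, 0, 0, 0, 0, 0], [-5, 0, 0, 0, 0, 0], [-5, 0, 0, 0, 0, 0]])

```text
time_s: 6.92
tool_pos: [0.5223, 0.2077, 0.2243]
orientation: [0.086, -3.139, -0.0]
ft_force: [0.1, -0.0, 0.2]
width: 0.0851
gripper_force: 0.0
```

```bash
python3 - <<'E'
from h import *
st(); c,im=snap("wrist","w3.png")
hsv=cv2.cvtColor(im,cv2.COLOR_RGB2HSV); print(c[0])
m=cv2.inRange(hsv,(20,150,70),(35,255,255)); m=cv2.morphologyEx(m,cv2.MORPH_OPEN,np.ones((3,3)))
n,l,s,ce=cv2.connectedComponentsWithStats(m)
for i in range(1,n):
    if s[i,4]>150: print(s[i],np.round(ce[i],1),np.round(ray(c,ce[i],.035),4))
E
```

```text
t 6.92 p [0.5223 0.2077 0.2243] R [ 0.086 -3.139 -0.   ] F [ 0.1 -0.   0.2] w 0.0851 gf 0.0
[[373.94435885   0.         322.33667638]
 [  0.         373.94435885 240.74220331]
 [  0.           0.           1.        ]]
[ 224  106  194   39 4639] [340.4 124.3] [0.4429 0.2189 0.035 ]
[ 232  136  179   33 3522] [306.2 154.6] [0.4687 0.192  0.035 ]
[ 226  175  193   82 8950] [313.2 216. ] [0.5205 0.2004 0.035 ]
[ 355  232   50   60 2560] [378.7 258.4] [0.556  0.2612 0.035 ]
```

View pics/w3.png

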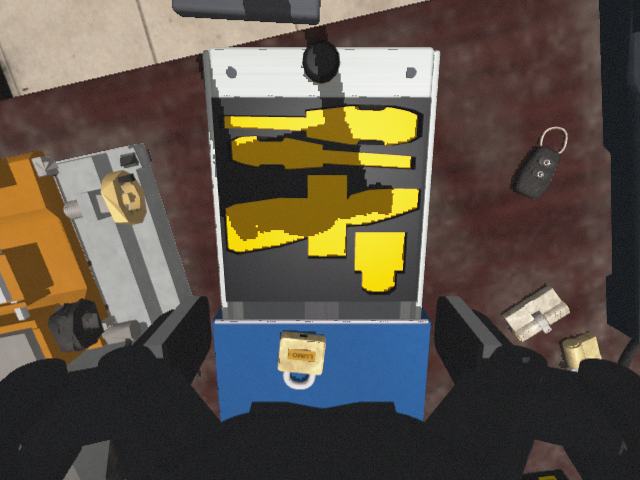

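The padlock sits at body (302,352), bow (298,387); its cutout spans 355–405 × 232–292; the bar's front edge is row 50 and the foam edge row 97.

```bash
python3 - <<'E'
from h import *
K,R,t=cam("wrist"); st0=manip.observe()
c=(K,R,t)
P={}
for n,p,z in [("bFL",(440,50),.04),("bFR",(205,51),.04),("foamL",(431,97),.04),("foamR",(211,97),.04),("knob",(321,60),.074),("lkR",(355,232),.04),("lkL",(405,232),.04),("lkrear",(379,293),.031),("recF",(327,175),.04),("recRear",(327,257),.03),("cvL",(428,321),.054),("cvR",(216,321),.054),("lockbody",(303,352),.067),("lockbow",(298,388),.062)]:
    P[n]=ray(c,p,z); print(n,np.round(P[n],4))
o=(P["bFL"]+P["bFR"])/2
Rr=Ro.from_euler('z',-.055)
print({n:np.round(Rr.apply(v-o)[:2]*1000,1).tolist() for n,v in P.items()})
E
```

```text
bFL [0.3843 0.2917 0.04  ]
bFR [0.3951 0.1108 0.04  ]
foamL [0.4185 0.2892 0.04  ]
foamR [0.4282 0.1147 0.04  ]
knob [0.403  0.2009 0.074 ]
lkR [0.5318 0.2375 0.04  ]
lkL [0.5294 0.2809 0.04  ]
lkrear [0.5912 0.2654 0.031 ]
recF [0.4842 0.2103 0.04  ]
recRear [0.559  0.2148 0.03  ]
cvL [0.6059 0.3071 0.054 ]
cvR [0.6164 0.1192 0.054 ]
lockbody [0.635  0.1979 0.067 ]
lockbow [0.6751 0.1948 0.062 ]
{'bFL': [-0.4, 90.6], 'bFR': [0.4, -90.6], 'foamL': [33.6, 86.2], 'foamR': [33.7, -88.5], 'knob': [13.3, -1.0], 'lkR': [143.9, 28.4], 'lkL': [143.9, 71.9], 'lkrear': [204.7, 53.0], 'recF': [94.9, 3.9], 'recRear': [169.8, 4.3], 'cvL': [221.7, 93.8], 'cvR': [221.8, -94.3], 'lockbody': [244.7, -16.8], 'lockbow': [284.6, -22.1]}
```

```bash
python3 - <<'E'
from h import *
plan([(0.6355,0.1975,0.11,-0.075),(.6355,.1975,.068,-.075)])
E
```

```text
-> [ 0.636  0.198  0.11  -0.075] | [-11.26, -1.65, 11.45, 0.01, -0.04, 7.44]
-> [ 0.636  0.198  0.068 -0.075] | [0.0, 0.0, 4.2, 0.0, 0.0, 0.0]
```

Call:
move_arm(motion=[[-11.3, -1.6, 11.4, 0, 0, 7.4], [-11.3, -1.6, 11.4, 0, 0, 7.4], [-11.3, -1.6, 11.4, 0, 0, 7.4], [-11.3, -1.6, 11.4, 0, 0, 7.4], [-11.3, -1.6, 11.4, 0, 0, 7.4]])

```text
time_s: 7.38
tool_pos: [0.6358, 0.1959, 0.1006]
orientation: [-0.119, -3.127, 0.006]
ft_force: [-1.3, -0.6, -2.0]
width: 0.0856
gripper_force: 0.0
```

Call:
move_arm(motion=[[0, 0, 1.4, 0, 0, 0], [0, 0, 2.8, 0, 0, 0], [0, 0, 4.2, 0, 0, 0], [0, 0, 4.2, 0, 0, 0], [0, 0, 4.2, 0, 0, 0]])

```text
time_s: 7.8
tool_pos: [0.6357, 0.1981, 0.069]
orientation: [-0.116, -3.138, 0.0]
ft_force: [-1.0, 0.2, -0.5]
width: 0.0855
gripper_force: 0.0
```

```bash
python3 - <<'E'
from h import *
st(); c,im=snap("wrist","w4.png")
cv2.imwrite("pics/w4c.png",cv2.resize(im[260:400,220:430,::-1],None,fx=3,fy=3))
print(proj(c,[.6355,.1975,.067]))
E
```

```text
t 7.8 p [0.6357 0.1981 0.069 ] R [-0.116 -3.138  0.   ] F [-1.   0.2 -0.5] w 0.0855 gf 0.0
[319.03352278 313.65402642]
```

View pics/w4c.png

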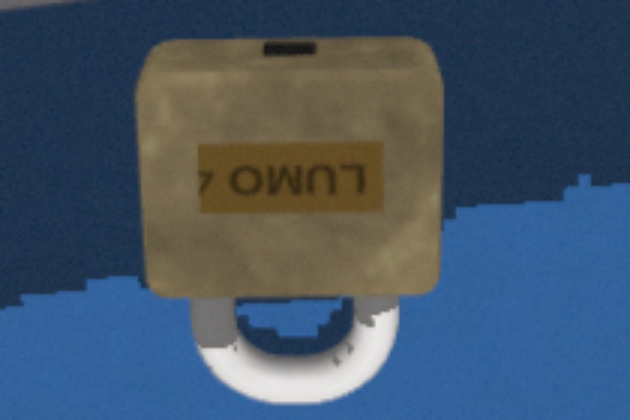

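The padlock lies square in view, body centre at about (316.6,321), bow at (318.7,394).

```bash
python3 - <<'E'
from h import *
c=cam("wrist"); a=ray(c,(316.6,321),.067); b=ray(c,(318.7,393),.0605)
print(a,b,b-a,np.arctan2(*(b-a)[[1,0]]))
plan([(a[0],a[1],.069,-.075)])
E
```

```text
[0.64013765 0.19637248 0.067     ] [0.67816806 0.19425157 0.0605    ] [ 0.03803041 -0.00212091 -0.0065    ] -0.05571100526388078
-> [ 0.64   0.196  0.069 -0.075] | [-0.36, -0.16, 0.12, 0.03, 0.08, 0.04]
```

Call:
move_arm(motion=[[-0.4, -0.1, 0, 0, 0, -1], [-0.4, -0.1, 0, 0, 0, -1], [-0.4, -0.1, 0, 0, 0, -1], [-0.4, -0.1, 0, 0, 0, -1], [-0.4, -0.1, 0, 0, 0, -1]])

```text
time_s: 8.27
tool_pos: [0.6411, 0.1965, 0.0691]
orientation: [0.09, 3.14, 0.0]
ft_force: [0.2, -0.4, 0.2]
width: 0.0851
gripper_force: 0.0
```

Call:
move_arm(motion=[[0, 0, 0, 0, 0, 0], [0, 0, 0, 0, 0, 0], [0, 0, 0, 0, 0, 0], [0, 0, 0, 0, 0, 0], [0, 0, 0, 0, 0, 0]], fingers=0)

```text
time_s: 8.68
tool_pos: [0.6412, 0.1966, 0.0691]
orientation: [0.09, 3.139, 0.001]
ft_force: [0.3, 0.3, -1.3]
width: 0.0378
gripper_force: 61.0
```

Call:
move_arm(motion=[[0, 0, 0, 0, 0, 0], [0, 0, -1, 0, 0, 0], [0, 0, -3, 0, 0, 0], [0, 0, -5, 0, 0, 0], [0, 0, -5, 0, 0, 0]])

```text
time_s: 9.1
tool_pos: [0.6432, 0.197, 0.124]
orientation: [0.09, 3.132, 0.003]
ft_force: [1.8, 0.9, -0.3]
width: 0.0379
gripper_force: 61.1
```

```bash
python3 - <<'E'
from h import *
st(); c,im=snap("wrist","w5.png")
cv2.imwrite("pics/w5c.png",cv2.resize(im[220:440,170:480,::-1],None,fx=2.5,fy=2.5))
E
```

```text
t 9.1 p [0.6432 0.197  0.124 ] R [9.000e-02 3.132e+00 3.000e-03] F [ 1.8  0.9 -0.3] w 0.0379 gf 61.1
```

View pics/w5c.png

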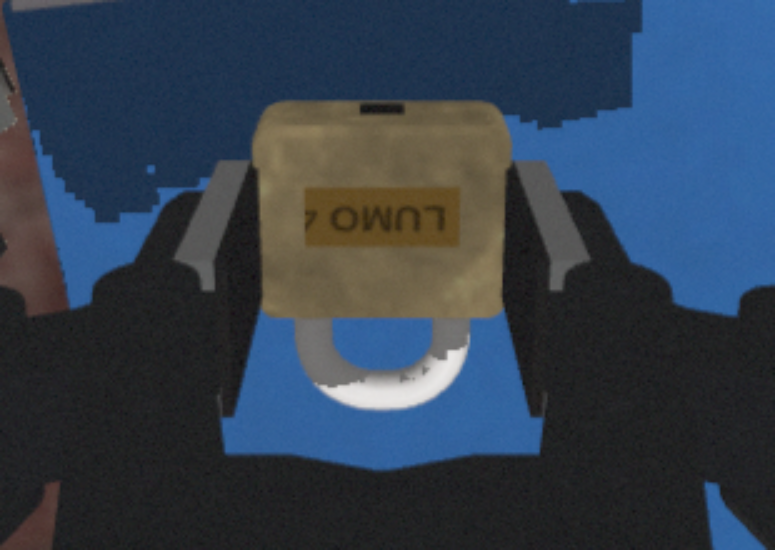

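The padlock is held square, body centre about (322.8,308.8).

```bash
python3 - <<'E'
from h import *
m=manip.camera_model("wrist"); K=np.array(m["intrinsics"]); H=np.array(m["hand_eye"])
def tool(uv,z):
    d=H[:3,:3]@np.linalg.inv(K)@np.array([*uv,1]); o=H[:3,3]; return o+d*(z-o[2])/d[2]
g=tool((322.8,308.8),.002); print(g,tool((322.8,383),.008),proj(cam("wrist"),manip.observe()["tool_pos"]))
T=np.array([.3864,.1999,0]); Rz=Ro.from_euler('z',.055)
tgt=T+Rz.apply([.166,.052,0]); p=tgt+Rz.apply([g[0],-0*g[1],0])
print(tgt,p)
plan([(.64,.2,.15,0),(p[0],p[1],.10,.055),(p[0],p[1],.058,.055)])
E
```

```text
[0.00217662 0.00089681 0.002     ] [-0.03540203  0.0009419   0.008     ] [320.47275526 316.23989962]
[0.54929043 0.26094677 0.        ] [0.55146376 0.26106642 0.        ]
-> [0.64 0.2  0.15 0.  ] | [0.26, 0.31, -2.81, 0.09, 0.34, -3.28]
-> [0.551 0.261 0.1   0.055] | [8.85, 6.11, 5.0, -0.0, 0.0, -3.15]
-> [0.551 0.261 0.058 0.055] | [0.0, -0.0, 4.2, 0.0, 0.0, 0.0]
```

Call:
move_arm(motion=[[0.3, 0.3, -2.8, 0, 0.3, -3.3], [0.3, 0.3, -2.8, 0, 0.3, -3.3], [0.3, 0.3, -2.8, 0, 0.3, -3.3], [0.3, 0.3, -2.8, 0, 0.3, -3.3], [0.3, 0.3, -2.8, 0, 0.3, -3.3]])

```text
time_s: 9.57
tool_pos: [0.6372, 0.1994, 0.1442]
orientation: [-0.001, -3.133, 0.001]
ft_force: [0.3, -0.7, -1.7]
width: 0.038
gripper_force: 61.1
```

Call:
move_arm(motion=[[2, 1.5, 0, 0, 0, -1], [4, 3, 0, 0, 0, -2], [6, 5, 1, 0, 0, -3], [8.9, 6.1, 3, 0, 0, -3.2], [8.9, 6.1, 5.5, 0, 0, -3.2]])

```text
time_s: 9.98
tool_pos: [0.5445, 0.2634, 0.0917]
orientation: [0.093, -3.133, -0.004]
ft_force: [-0.3, -0.3, -2.1]
width: 0.038
gripper_force: 61.0
```

Call:
move_arm(motion=[[0, 0, 1, 0, 0, 0], [0, 0, 1.5, 0, 0, 0], [0, 0, 1.5, 0, 0, 0], [0, 0, 1.5, 0, 0, 0], [0, 0, 1.5, 0, 0, 0]])

```text
time_s: 10.4
tool_pos: [0.5505, 0.2605, 0.0786]
orientation: [0.086, -3.138, -0.002]
ft_force: [-0.1, 1.2, -1.9]
width: 0.0381
gripper_force: 61.0
```

```bash
python3 - <<'E'
from h import *
st(); c,im=snap("wrist","w6.png")
cv2.imwrite("pics/w6c.png",cv2.resize(im[60:460,140:540,::-1],None,fx=1.5,fy=1.5))
plan([(.5515,.2611,.058,.055)])
E
```

```text
t 10.4 p [0.5505 0.2605 0.0786] R [ 8.600e-02 -3.138e+00 -2.000e-03] F [-0.1  1.2 -1.9] w 0.0381 gf 61.0
-> [0.552 0.261 0.058 0.055] | [-0.11, 0.04, 2.08, 0.08, -0.11, 0.0]
```

View pics/w6c.png

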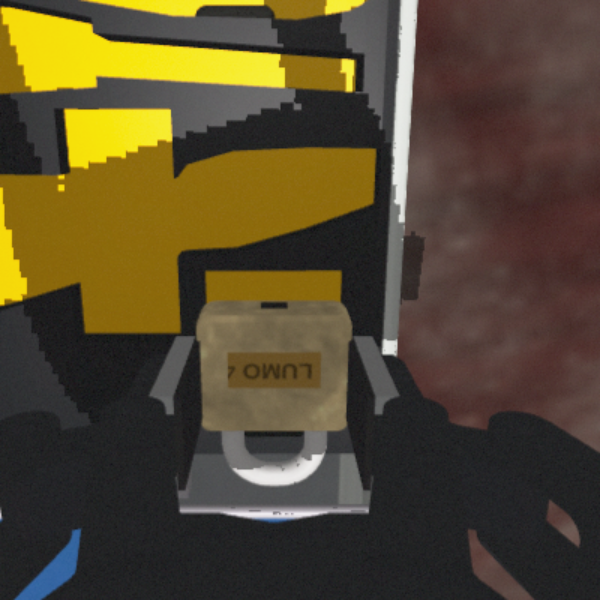

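The held padlock sits centred over its cutout: cutout front corners (277.3,240.7)/(367.3,240.7) in image, padlock centre column 322.5. I'll verify the fore-aft offset.

```bash
python3 - <<'E'
from h import *
c=cam("wrist"); s=manip.observe(); p=s["tool_pos"]
a=ray(c,(277.3,240.7),.04); b=ray(c,(367.3,240.7),.04); m=(a+b)/2
print(a,b,np.hypot(*(b-a)[:2]))
Rz=Ro.from_euler('z',-.055); print("cut front-mid from TCP, tray axes mm",Rz.apply(m-p)*1000)
for uv in ((200/1.5+140,315/1.5+60),(345/1.5+140,315/1.5+60)): print("lock top front edge",Rz.apply(ray(c,uv,p[2]-.002)-p)*1000)
print(Rz.apply(ray(c,(322.5,430/1.5+60),p[2]-.002)-p)*1000)
E
```

```text
[0.53180952 0.23903928 0.04      ] [0.52945559 0.28146401 0.04      ] 0.04248998918206957
cut front-mid from TCP, tray axes mm [-19.78103902   0.75823428 -38.7876681 ]
lock top front edge [-18.0454224  -17.80277344  -2.        ]
lock top front edge [-18.05708105  18.75560694  -2.        ]
[14.37276225  0.81682726 -2.        ]
```

Call:
move_arm(motion=[[0, 0, 0.8, 0, 0, 0], [0, 0, 1.6, 0, 0, 0], [0, 0, 2.2, 0, 0, 0], [0, 0, 2.5, 0, 0, 0], [0, 0, 2.5, 0, 0, 0]])

```text
time_s: 10.87
tool_pos: [0.5484, 0.2604, 0.0509]
orientation: [0.088, -3.135, 0.0]
ft_force: [1.1, 0.1, -1.8]
width: 0.0382
gripper_force: 61.3
```

Call:
move_arm(motion=[[0, 0, 0.1, 0, 0, 0], [0, 0, 0.2, 0, 0, 0], [0, 0, 0.2, 0, 0, 0], [0, 0, 0.2, 0, 0, 0], [0, 0, 0.2, 0, 0, 0]])

```text
time_s: 11.28
tool_pos: [0.5485, 0.2607, 0.0501]
orientation: [0.088, -3.135, -0.001]
ft_force: [-0.8, -0.0, -1.0]
width: 0.0378
gripper_force: 61.4
```

Call:
move_arm(motion=[[0, 0, 0, 0, 0, 0], [0, 0, 0, 0, 0, 0], [0, 0, 0, 0, 0, 0], [0, 0, 0, 0, 0, 0], [0, 0, 0, 0, 0, 0]], fingers=1)

```text
time_s: 11.7
tool_pos: [0.5486, 0.2607, 0.0503]
orientation: [0.088, -3.135, -0.001]
ft_force: [0.3, -0.1, -0.1]
width: 0.0855
gripper_force: 0.0
```

Call:
move_arm(motion=[[0, 0, -1, 0, 0, 0], [0, 0, -3, 0, 0, 0], [0, 0, -4, 0, 0, 0], [0, 0, -4, 0, 0, 0], [0, 0, -4, 0, 0, 0]])

```text
time_s: 12.12
tool_pos: [0.5495, 0.261, 0.0916]
orientation: [0.088, -3.138, -0.002]
ft_force: [-0.3, 0.4, -0.3]
width: 0.0851
gripper_force: 0.0
```

Call:
move_arm(motion=[[0, 0, 0, 0, 0, 0], [0, 0, 0, 0, 0, 0], [0, 0, 0, 0, 0, 0], [0, 0, 0, 0, 0, 0], [0, 0, 0, 0, 0, 0]], fingers=0)

```text
time_s: 12.53
tool_pos: [0.5484, 0.2605, 0.0894]
orientation: [0.088, -3.134, 0.0]
ft_force: [0.5, -0.3, 1.0]
width: 0.0254
gripper_force: 0.0
```

Call:
move_arm(motion=[[0, 0, 1, 0, 0, 0], [0, 0, 2, 0, 0, 0], [0, 0, 2.8, 0, 0, 0], [0, 0, 3.2, 0, 0, 0], [0, 0, 3.2, 0, 0, 0]])

```text
time_s: 12.95
tool_pos: [0.5477, 0.2603, 0.0563]
orientation: [0.088, -3.132, 0.001]
ft_force: [-0.4, 0.3, 0.1]
width: 0.0001
gripper_force: 0.0
```

Call:
move_arm(motion=[[0, 0, 0.1, 0, 0, 0], [0, 0, 0.2, 0, 0, 0], [0, 0, 0.3, 0, 0, 0], [0, 0, 0.4, 0, 0, 0], [0, 0, 0.4, 0, 0, 0]])

```text
time_s: 13.37
tool_pos: [0.549, 0.2608, 0.0551]
orientation: [0.088, -3.136, -0.001]
ft_force: [-1.1, -0.5, 3.9]
width: 0.0002
gripper_force: 1.7
```

```bash
python3 - <<'E'
from h import *
c=cam("top")
for z in(.15,.25,.3): print(z,[np.round(ray(c,p,z)[:2],3) for p in((414,250),(405,215),(385,146),(325,276))])
plan([(.50,.22,.2,.055),(.39,.12,.3,0),(.37,-.07,.3,0),(.39,-.25,.3,0),(.52,-.29,.24,0)])
E
```

```text
0.15 [array([ 0.559, -0.166]), array([ 0.637, -0.149]), array([ 0.794, -0.109]), array([0.506, 0.032])]
0.25 [array([ 0.554, -0.148]), array([ 0.625, -0.132]), array([ 0.768, -0.096]), array([0.505, 0.033])]
0.3 [array([ 0.551, -0.139]), array([ 0.619, -0.124]), array([ 0.755, -0.089]), array([0.504, 0.034])]
-> [0.5   0.22  0.2   0.055] | [5.17, -3.78, -14.48, 0.04, -0.22, 0.07]
-> [0.39 0.12 0.3  0.  ] | [11.53, -9.38, -10.0, 0.0, 0.0, 3.15]
-> [ 0.37 -0.07  0.3   0.  ] | [2.0, -19.0, -0.0, 0.0, 0.0, 0.0]
-> [ 0.39 -0.25  0.3   0.  ] | [-2.0, -18.0, 0.0, 0.0, 0.0, 0.0]
-> [ 0.52 -0.29  0.24  0.  ] | [-13.0, -4.0, 6.0, 0.0, 0.0, 0.0]
```

Call:
move_arm(motion=[[0, 0, -4, 0, 0, 0], [0, 0, -8, 0, 0, 0], [5.2, -3.8, -14.5, 0, -0.2, 0], [5.2, -3.8, -14.5, 0, -0.2, 0], [5.2, -3.8, -14.5, 0, -0.2, 0]], fingers=1)

```text
time_s: 13.78
tool_pos: [0.4998, 0.2189, 0.2064]
orientation: [-0.087, 3.133, 0.004]
ft_force: [0.7, 0.6, 1.0]
width: 0.0607
gripper_force: 0.0
```

Call:
move_arm(motion=[[11.5, -9.4, -10, 0, 0, 3.1], [11.5, -9.4, -10, 0, 0, 3.1], [11.5, -9.4, -10, 0, 0, 3.1], [11.5, -9.4, -10, 0, 0, 3.1], [11.5, -9.4, -10, 0, 0, 3.1]])

```text
time_s: 14.2
tool_pos: [0.3888, 0.1178, 0.3037]
orientation: [-0.001, 3.137, 0.001]
ft_force: [1.5, 0.4, 0.7]
width: 0.0849
gripper_force: 0.0
```

Call:
move_arm(motion=[[2, -19, 0, 0, 0, 0], [2, -19, 0, 0, 0, 0], [2, -19, 0, 0, 0, 0], [2, -19, 0, 0, 0, 0], [2, -19, 0, 0, 0, 0]])

```text
time_s: 14.62
tool_pos: [0.3701, -0.0736, 0.2985]
orientation: [-0.001, -3.139, 0.001]
ft_force: [1.0, 0.3, -0.6]
width: 0.0856
gripper_force: 0.0
```

Call:
move_arm(motion=[[-2, -18, 0, 0, 0, 0], [-2, -18, 0, 0, 0, 0], [-2, -18, 0, 0, 0, 0], [-2, -18, 0, 0, 0, 0], [-2, -18, 0, 0, 0, 0]])

```text
time_s: 15.03
tool_pos: [0.3909, -0.2553, 0.2971]
orientation: [-0.004, -3.138, -0.0]
ft_force: [-0.4, 0.5, -0.5]
width: 0.0856
gripper_force: 0.0
```

Call:
move_arm(motion=[[-13, -4, 6, 0, 0, 0], [-13, -4, 6, 0, 0, 0], [-13, -4, 6, 0, 0, 0], [-13, -4, 6, 0, 0, 0], [-13, -4, 6, 0, 0, 0]])

```text
time_s: 15.45
tool_pos: [0.5232, -0.2897, 0.2322]
orientation: [0.006, -3.134, -0.01]
ft_force: [-2.2, -0.2, -1.0]
width: 0.0854
gripper_force: 0.0
```

```bash
python3 - <<'E'
from h import *
st(); snap("wrist","w7.png")
E
```

```text
t 15.45 p [ 0.5232 -0.2897  0.2322] R [ 0.006 -3.134 -0.01 ] F [-2.2 -0.2 -1. ] w 0.0854 gf 0.0
```

View pics/w7.png

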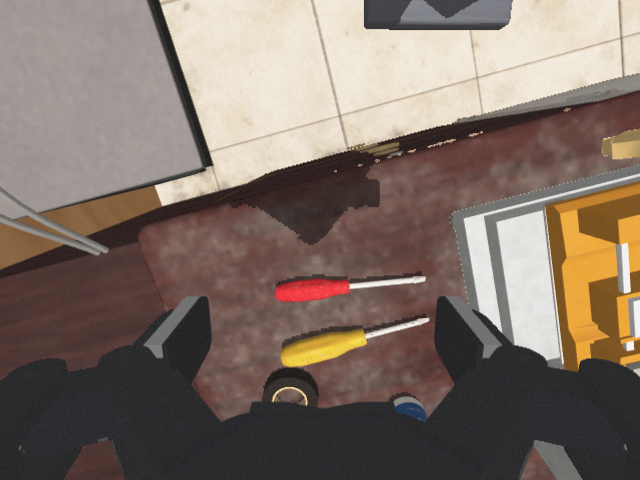

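Amber runs from (281,355) handle end to (429,320) tip and red from (276,293) to (425,279). The tape is at (290,393) and the bottle at (409,408). No pliers are here, so they're absent.

```bash
cat >> h.py <<'E'
E
python3 - <<'E'
from h import *
c=cam("wrist"); print(np.round(manip.observe()["qpos"],3))
for n,e,t,L,g,z,zt in (("amber",(281,355.5),(429,320),.159,.04,.0125,.008),("red",(276,292.5),(425,279.5),.151,.033,.010,.010)):
    E=ray(c,e,z); T=ray(c,t,zt); d=(E-T)[:2]; l=np.hypot(*d); d/=l
    M=(E+T)[:2]/2; G=M+d*(L/2-g); ang=np.degrees(np.arctan2(d[1],d[0]))
    print(n,E,T,"L",l,"grip",G,"ang",ang)
print("tape",ray(c,(291,392),.019))
# handle edges
im=cv2.imread("pics/w7.png"); hsv=cv2.cvtColor(im,cv2.COLOR_BGR2HSV)
for n,lo,hi,z in (("amber",(18,150,90),(35,255,255),.0125),("red",(0,170,90),(6,255,255),.01)):
    m=cv2.inRange(hsv,lo,hi); m[:,440:]=0; m[:260]=0; m[370:]=0
    k,l,s,ce=cv2.connectedComponentsWithStats(m); i=1+np.argmax(s[1:,4]); print(n,s[i],ce[i],ray(c,ce[i],z))
    ys,xs=np.where(l==i); pts=np.array([ray(c,q,z)[:2] for q in zip(xs,ys)]); u,w,v=np.linalg.svd(pts-pts.mean(0),full_matrices=False)
    a=(pts-pts.mean(0))@v[0]; b=(pts-pts.mean(0))@v[1]; print(v[0],np.degrees(np.arctan2(v[0][1],v[0][0])),a.min(),a.max(),b.min(),b.max())
E
```

```text
[-0.601  0.2    1.26  -0.     1.691 -2.176]
amber [ 0.67518164 -0.33091091  0.0125    ] [ 0.63596445 -0.17519924  0.008     ] L 0.1605743115552779 grip [ 0.66522016 -0.2913589 ] ang -75.86362286500375
red [ 0.60455464 -0.33460566  0.01      ] [ 0.59011843 -0.18329502  0.01      ] L 0.1519977428965897 grip [ 0.60137303 -0.30125822] ang -84.55003251035949
tape [ 0.715074   -0.32047428  0.019     ]
amber [ 281  329   86   38 1916] [321.43841336 347.28131524] [ 0.66539645 -0.28800685  0.0125    ]
[ 0.29401919 -0.95579952] -72.90126697527987 -0.047400403238363656 0.04522307939063179 -0.015230145572971567 0.015092557103285996
red [293 285   3   3   4] [294.   285.75] [ 0.59716667 -0.31612708  0.01      ]
[ 0.84939135 -0.52776352] -31.854469201221168 -0.0012345621974506912 0.0011615050734145257 -0.0006982401150458781 0.0007223830804162193
```

```bash
python3 - <<'E'
from h import *
a=-np.radians
plan([(.56,-.30,.2,a(33)),(.601,-.301,.14,a(66)),(.6014,-.3013,.10,a(84.55)),(.6014,-.3013,.016,a(84.55))])
E
```

```text
Traceback (most recent call last):
TypeError: bad operand type for unary -: 'numpy.ufunc'
```

```bash
python3 - <<'E'
from h import *
a=lambda d:-np.radians(d)
plan([(.56,-.30,.2,a(33)),(.601,-.301,.14,a(66)),(.6014,-.3013,.10,a(84.55)),(.6014,-.3013,.016,a(84.55))])
E
```

```text
-> [ 0.56  -0.3    0.2   -0.576] | [-3.84, -1.08, 3.4, 0.16, -0.5, 33.2]
-> [ 0.601 -0.301  0.14  -1.152] | [-3.49, 2.15, 6.0, 0.0, 0.0, 33.0]
-> [ 0.601 -0.301  0.1   -1.476] | [-0.04, 0.02, 4.0, 0.0, 0.0, 18.55]
-> [ 0.601 -0.301  0.016 -1.476] | [0.0, -0.0, 8.4, 0.0, 0.0, 0.0]
```

Call:
move_arm(motion=[[-0.8, -0.2, 0.7, 0, -0.1, 6.6], [-1.5, -0.4, 1.4, 0, -0.2, 13.3], [-2.3, -0.6, 2, 0.1, -0.3, 19.9], [-3.1, -0.9, 2.7, 0.1, -0.4, 26.6], [-3.8, -1.1, 3.4, 0.2, -0.5, 33.2]], fingers=0.5)

```text
time_s: 15.92
tool_pos: [0.5589, -0.3009, 0.2057]
orientation: [0.901, 3.001, -0.006]
ft_force: [-0.2, -0.1, -0.5]
width: 0.0426
gripper_force: 0.0
```

Call:
move_arm(motion=[[-0.7, 0.4, 1.2, 0, 0, 6.6], [-1.4, 0.9, 2.4, 0, 0, 13.2], [-2.1, 1.3, 3.6, 0, 0, 19.8], [-2.8, 1.7, 4.8, 0, 0, 26.4], [-3.5, 2.1, 6, 0, 0, 33]])

```text
time_s: 16.33
tool_pos: [0.6001, -0.3025, 0.1458]
orientation: [1.716, 2.621, -0.002]
ft_force: [-0.2, 0.0, 0.4]
width: 0.0426
gripper_force: 0.0
```

Call:
move_arm(motion=[[0, 0, 1, 0, 0, 6.5], [0, 0, 2, 0, 0, 13], [0, 0, 3, 0, 0, 18.5], [0, 0, 4, 0, 0, 18.5], [0, 0, 4, 0, 0, 18.5]])

```text
time_s: 16.75
tool_pos: [0.5988, -0.3022, 0.103]
orientation: [2.109, 2.324, -0.001]
ft_force: [-0.3, 0.8, -0.9]
width: 0.0425
gripper_force: 0.0
```

```bash
python3 - <<'E'
from h import *
st()
c,im=snap("wrist","w8.png"); print(proj(c,[.6014,-.3013,.01]),proj(c,[.6046,-.3346,.01]),proj(c,[.6014,-.3013,.0]))
plan([(.6014,-.3013,.016,-np.radians(84.55))])
E
```

```text
t 16.75 p [ 0.5988 -0.3022  0.103 ] R [ 2.109e+00  2.324e+00 -1.000e-03] F [-0.3  0.8 -0.9] w 0.0425 gf 0.0
[326.47099465 248.16829873] [326.21932323 297.67047996] [326.27644495 243.86657537]
-> [ 0.601 -0.301  0.016 -1.476] | [0.14, 0.2, 8.82, 0.17, 0.24, 0.1]
```

Call:
move_arm(motion=[[0.1, 0.2, 2, 0, 0, 0], [0.1, 0.2, 4, 0, 0, 0], [0.1, 0.2, 6, 0, 0, 0], [0.1, 0.2, 8, 0, 0, 0], [0.1, 0.2, 8.7, 0, 0, 0]])

```text
time_s: 17.22
tool_pos: [0.6011, -0.3016, 0.0158]
orientation: [2.11, 2.323, -0.001]
ft_force: [-1.5, -0.3, -0.3]
width: 0.0426
gripper_force: 0.0
```

Call:
move_arm(motion=[[0, 0, 0, 0, 0, 0], [0, 0, 0, 0, 0, 0], [0, 0, 0, 0, 0, 0], [0, 0, 0, 0, 0, 0], [0, 0, 0, 0, 0, 0]], fingers=0)

```text
time_s: 17.63
tool_pos: [0.6034, -0.303, 0.02]
orientation: [2.107, 2.316, 0.001]
ft_force: [-0.6, -0.3, -1.4]
width: 0.0197
gripper_force: 58.8
```

Call:
move_arm(motion=[[0, 0, -1, 0, 0, 0], [0, 0, -3, 0, 0, 0], [0, 0, -6, 0, 0, 0], [0, 0, -10, 0, 0, 0], [0, 0, -10, 0, 0, 0]])

```text
time_s: 18.05
tool_pos: [0.6063, -0.3045, 0.1302]
orientation: [2.096, 2.305, 0.005]
ft_force: [1.0, -1.5, 2.6]
width: 0.0192
gripper_force: 58.8
```

```bash
python3 - <<'E'
from h import *
st()
c,im=snap("wrist","w9.png"); 
hsv=cv2.cvtColor(im,cv2.COLOR_RGB2HSV)
m=cv2.inRange(hsv,(0,150,60),(8,255,255))|cv2.inRange(hsv,(170,150,60),(180,255,255))
k,l,s,ce=cv2.connectedComponentsWithStats(m)
for i in range(1,k):
    if s[i,4]>100: print(s[i],ce[i])
E
```

```text
t 18.05 p [ 0.6063 -0.3045  0.1302] R [2.096 2.305 0.005] F [ 1.  -1.5  2.6] w 0.0192 gf 58.8
[ 295  205   55  180 7695] [322.32488629 295.16166342]
```

View pics/w9.png

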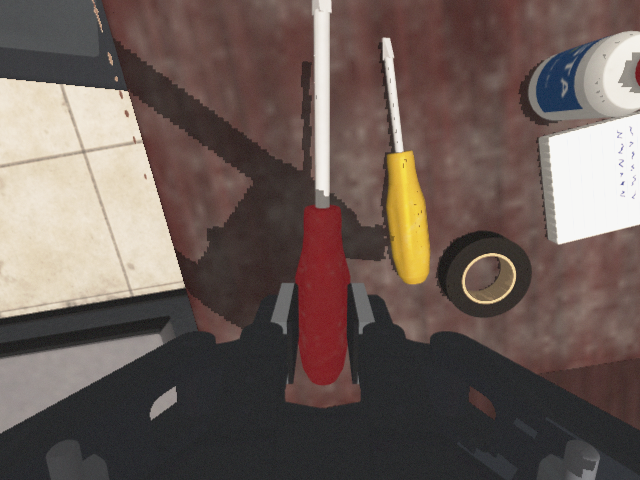

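Red is held straight, its axis at column 322 from the tip (322,5) to the handle end (323,384). I'll let the arm settle and read again.

Call:
move_arm(motion=[[0, 0, 0, 0, 0, 0], [0, 0, 0, 0, 0, 0], [0, 0, 0, 0, 0, 0], [0, 0, 0, 0, 0, 0], [0, 0, 0, 0, 0, 0]])

```text
time_s: 18.52
tool_pos: [0.6013, -0.3016, 0.1165]
orientation: [2.111, 2.32, -0.001]
ft_force: [-1.1, 0.0, -0.2]
width: 0.0189
gripper_force: 58.8
```

```bash
cat >> h.py <<'E'
_m=manip.camera_model("wrist"); _H=np.array(_m["hand_eye"]); _K=np.array(_m["intrinsics"])
def tool(uv,z):
    d=_H[:3,:3]@np.linalg.inv(_K)@np.array([*uv,1]); o=_H[:3,3]; return o+d*(z-o[2])/d[2]
TF=np.array([.3864,.1999,.04]); RZ=Ro.from_euler('z',.055)
def tray(x,y,z=0): return TF+RZ.apply([x/1000,y/1000,z/1000])
E
python3 - <<'E'
from h import *
st()
for z in(-.008,0.,.004): print(z,tool((322.5,384),z),tool((322,5),z))
E
```

```text
t 18.52 p [ 0.6013 -0.3016  0.1165] R [ 2.111e+00  2.320e+00 -1.000e-03] F [-1.1  0.  -0.2] w 0.0189 gf 58.8
-0.008 [-2.38416776e-02  9.90757477e-06 -8.00000000e-03] [ 0.10426894 -0.00024252 -0.008     ]
0.0 [-2.96330373e-02  1.93055204e-05  0.00000000e+00] [ 0.10675888 -0.00024944  0.        ]
0.004 [-3.25287171e-02  2.40044932e-05  4.00000000e-03] [ 0.10800386 -0.0002529   0.004     ]
```

```bash
python3 - <<'E'
from h import *
a=-np.radians(84.55); g=tray(80,-42); print(g); b=-np.radians(90.8)
s=(np.array([.6013,-.3016,.1165]),pose(0,0,0,a)[1])
plan([(.55,-.30,.26,a),(.40,-.27,.30,a),(.36,-.08,.3,a),(.40,.11,.28,a),(g[0],g[1],.16,b),(g[0],g[1],.09,b)])
E
```

```text
[0.46858787 0.16236129 0.04      ]
-> [ 0.55  -0.3    0.26  -1.476] | [0.59, -5.06, -14.37, 0.15, 0.23, -0.04]
-> [ 0.4   -0.27   0.3   -1.476] | [4.41, -14.65, -4.0, 0.0, 0.0, 0.0]
-> [ 0.36  -0.08   0.3   -1.476] | [19.29, -2.18, -0.0, 0.0, 0.0, 0.0]
-> [ 0.4    0.11   0.28  -1.476] | [18.53, 5.79, 2.0, 0.0, 0.0, 0.0]
-> [ 0.469  0.162  0.16  -1.585] | [4.56, 7.33, 12.0, 0.0, -0.0, 6.25]
-> [ 0.469  0.162  0.09  -1.585] | [0.0, 0.0, 7.0, 0.0, 0.0, 0.0]
```

Call:
move_arm(motion=[[0.6, -5, -14.4, 0.1, 0.2, 0], [0.6, -5, -14.4, 0.1, 0.2, 0], [0.6, -5, -14.4, 0.1, 0.2, 0], [0.6, -5, -14.4, 0.1, 0.2, 0], [0.6, -5, -14.4, 0.1, 0.2, 0]])

```text
time_s: 18.93
tool_pos: [0.5516, -0.3015, 0.2713]
orientation: [2.103, 2.309, 0.004]
ft_force: [0.6, -0.4, 0.3]
width: 0.0194
gripper_force: 58.9
```

Call:
move_arm(motion=[[4.4, -14.6, -4, 0, 0, 0], [4.4, -14.6, -4, 0, 0, 0], [4.4, -14.6, -4, 0, 0, 0], [4.4, -14.6, -4, 0, 0, 0], [4.4, -14.6, -4, 0, 0, 0]])

```text
time_s: 19.35
tool_pos: [0.3976, -0.2692, 0.3039]
orientation: [2.112, 2.317, -0.001]
ft_force: [0.7, 0.1, 0.6]
width: 0.0195
gripper_force: 59.1
```

Call:
move_arm(motion=[[19.3, -2.2, 0, 0, 0, 0], [19.3, -2.2, 0, 0, 0, 0], [19.3, -2.2, 0, 0, 0, 0], [19.3, -2.2, 0, 0, 0, 0], [19.3, -2.2, 0, 0, 0, 0]])

```text
time_s: 19.77
tool_pos: [0.3603, -0.0771, 0.3002]
orientation: [2.111, 2.324, 0.003]
ft_force: [0.5, 0.4, -0.6]
width: 0.0191
gripper_force: 59.1
```

Call:
move_arm(motion=[[18.5, 5.8, 2, 0, 0, 0], [18.5, 5.8, 2, 0, 0, 0], [18.5, 5.8, 2, 0, 0, 0], [18.5, 5.8, 2, 0, 0, 0], [18.5, 5.8, 2, 0, 0, 0]])

```text
time_s: 20.18
tool_pos: [0.4014, 0.1134, 0.2792]
orientation: [2.109, 2.326, 0.001]
ft_force: [0.6, -0.6, -0.3]
width: 0.0189
gripper_force: 59.1
```

Call:
move_arm(motion=[[4.6, 7.3, 12, 0, 0, 6.3], [4.6, 7.3, 12, 0, 0, 6.3], [4.6, 7.3, 12, 0, 0, 6.3], [4.6, 7.3, 12, 0, 0, 6.3], [4.6, 7.3, 12, 0, 0, 6.3]])

```text
time_s: 20.6
tool_pos: [0.4682, 0.1633, 0.1532]
orientation: [-2.234, -2.204, 0.015]
ft_force: [-0.6, -0.4, -0.6]
width: 0.0194
gripper_force: 59.1
```

Call:
move_arm(motion=[[0, 0, 0, 0, 0, 0], [0, 0, 0, 0, 0, 0], [0, 0, 0, 0, 0, 0], [0, 0, 0, 0, 0, 0], [0, 0, 0, 0, 0, 0]])

```text
time_s: 21.02
tool_pos: [0.4707, 0.162, 0.1626]
orientation: [2.235, 2.2, 0.006]
ft_force: [0.2, 0.7, -0.4]
width: 0.0191
gripper_force: 59.1
```

```bash
python3 - <<'E'
from h import *
st(); b=-np.radians(90.8); g=tray(80,-42); plan([(g[0],g[1],.08,b)])
E
```

```text
t 21.02 p [0.4707 0.162  0.1626] R [2.235 2.2   0.006] F [ 0.2  0.7 -0.4] w 0.0191 gf 59.1
-> [ 0.469  0.162  0.08  -1.585] | [0.04, -0.27, 8.26, 0.39, 0.07, -0.12]
```

Call:
move_arm(motion=[[0, 0, 2, 0, 0, 0], [0, 0, 4, 0, 0, 0], [0, -0.1, 6, 0, 0, 0], [0, -0.1, 8, 0, 0, 0], [0, -0.1, 8, 0, 0, 0]])

```text
time_s: 21.43
tool_pos: [0.4666, 0.1612, 0.0772]
orientation: [2.239, 2.204, -0.008]
ft_force: [-0.9, -0.6, -1.1]
width: 0.0194
gripper_force: 59.1
```

Call:
move_arm(motion=[[0, 0, 0, 0, 0, 0], [0, 0, 0, 0, 0, 0], [0, 0, 0, 0, 0, 0], [0, 0, 0, 0, 0, 0], [0, 0, 0, 0, 0, 0]])

```text
time_s: 21.85
tool_pos: [0.4703, 0.1623, 0.0821]
orientation: [2.235, 2.201, 0.005]
ft_force: [0.0, -0.2, -0.2]
width: 0.0191
gripper_force: 59.1
```

```bash
python3 - <<'E'
from h import *
st(); c,im=snap("wrist","w10.png")
for n,p in (("slot tip",tray(88,74+2)),("slot L",tray(82.5,74)),("slotR",tray(93.5,74)),("hand end",tray(78,-75))): print(n,proj(c,p))
E
```

```text
t 21.85 p [0.4703 0.1623 0.0821] R [2.235 2.201 0.005] F [ 0.  -0.2 -0.2] w 0.0191 gf 59.1
slot tip [317.23119109   8.89620051]
slot L [304.33939746  15.33762254]
slotR [330.84154001  13.31335357]
hand end [319.31534554 338.34028915]
```

View pics/w10.png

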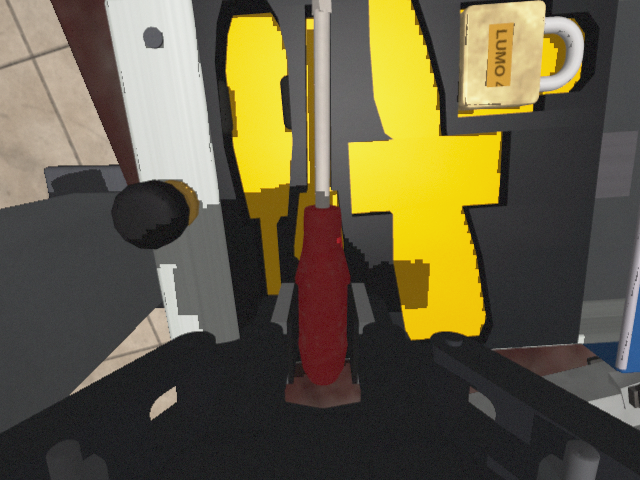

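The padlock is seated. Red is over its slot, with the blade at column 322 and the slot's left edge at ~305, centre ~317, so it needs about 2 mm toward the bar.

Call:
move_arm(motion=[[0, -0.2, 0.5, 0.3, 0, 0], [0, -0.2, 1.2, 0.3, 0, 0], [0, -0.2, 2, 0.3, 0, 0], [0, -0.2, 2.6, 0.3, 0, 0], [0, -0.2, 2.9, 0.3, 0, 0]])

```text
time_s: 22.32
tool_pos: [0.4674, 0.1619, 0.0513]
orientation: [-2.238, -2.204, 0.006]
ft_force: [-0.5, -1.1, 13.3]
width: 0.0192
gripper_force: 65.6
```

Call:
move_arm(motion=[[0, 0, 0, 0, 0, 0], [0, 0, 0, 0, 0, 0], [0, 0, 0, 0, 0, 0], [0, 0, 0, 0, 0, 0], [0, 0, 0, 0, 0, 0]])

```text
time_s: 22.73
tool_pos: [0.4677, 0.162, 0.0517]
orientation: [2.238, 2.204, -0.004]
ft_force: [0.9, -0.5, -0.7]
width: 0.0194
gripper_force: 59.1
```

Call:
move_arm(motion=[[0, 0, 0, 0, 0, 0], [0, 0, 0, 0, 0, 0], [0, 0, 0, 0, 0, 0], [0, 0, 0, 0, 0, 0], [0, 0, 0, 0, 0, 0]], fingers=0.5)

```text
time_s: 23.15
tool_pos: [0.4673, 0.1621, 0.0516]
orientation: [-2.238, -2.204, 0.005]
ft_force: [0.6, 0.1, -0.1]
width: 0.0425
gripper_force: 0.0
```

Call:
move_arm(motion=[[0, 0, -1, 0, 0, 0], [0, 0, -3, 0, 0, 0], [0, 0, -4, 0, 0, 0], [0, 0, -4, 0, 0, 0], [0, 0, -4, 0, 0, 0]])

```text
time_s: 23.57
tool_pos: [0.4684, 0.1623, 0.0929]
orientation: [2.237, 2.203, -0.0]
ft_force: [-0.5, 0.0, -0.3]
width: 0.0425
gripper_force: 0.0
```

Call:
move_arm(motion=[[0, 0, 0, 0, 0, 0], [0, 0, 0, 0, 0, 0], [0, 0, 0, 0, 0, 0], [0, 0, 0, 0, 0, 0], [0, 0, 0, 0, 0, 0]], fingers=0)

```text
time_s: 23.98
tool_pos: [0.4673, 0.1621, 0.0912]
orientation: [-2.238, -2.204, 0.006]
ft_force: [0.3, -0.2, -0.1]
width: -0.0003
gripper_force: 0.0
```

Call:
move_arm(motion=[[0, 0, 0.8, 0, 0, 0], [0, 0, 1.6, 0, 0, 0], [0, 0, 2.2, 0, 0, 0], [0, 0, 2.2, 0, 0, 0], [0, 0, 2.2, 0, 0, 0]])

```text
time_s: 24.4
tool_pos: [0.4669, 0.1619, 0.0687]
orientation: [-2.238, -2.204, 0.007]
ft_force: [0.2, -0.2, -0.8]
width: -0.0
gripper_force: 0.0
```

Call:
move_arm(motion=[[0, 0, 0.3, 0, 0, 0], [0, 0, 0.6, 0, 0, 0], [0, 0, 0.8, 0, 0, 0], [0, 0, 0.8, 0, 0, 0], [0, 0, 0.8, 0, 0, 0]])

```text
time_s: 24.82
tool_pos: [0.4676, 0.1621, 0.0617]
orientation: [2.239, 2.204, -0.004]
ft_force: [-0.5, 0.5, -0.6]
width: -0.0003
gripper_force: 0.0
```

Call:
move_arm(motion=[[0, 0, 0.1, 0, 0, 0], [0, 0, 0.2, 0, 0, 0], [0, 0, 0.3, 0, 0, 0], [0, 0, 0.4, 0, 0, 0], [0, 0, 0.4, 0, 0, 0]])

```text
time_s: 25.23
tool_pos: [0.4674, 0.1621, 0.0574]
orientation: [-2.238, -2.204, 0.004]
ft_force: [0.7, 0.1, 0.8]
width: 0.0
gripper_force: 0.0
```

Call:
move_arm(motion=[[0, 0, 0.1, 0, 0, 0], [0, 0, 0.2, 0, 0, 0], [0, 0, 0.3, 0, 0, 0], [0, 0, 0.4, 0, 0, 0], [0, 0, 0.4, 0, 0, 0]])

```text
time_s: 25.65
tool_pos: [0.4686, 0.1621, 0.0553]
orientation: [2.237, 2.203, -0.001]
ft_force: [-0.7, -0.8, 6.5]
width: -0.0002
gripper_force: 3.1
```

Call:
move_arm(motion=[[0, 0, 0.1, 0, 0, 0], [0, 0, 0.2, 0, 0, 0], [0, 0, 0.3, 0, 0, 0], [0, 0, 0.3, 0, 0, 0], [0, 0, 0.3, 0, 0, 0]])

```text
time_s: 26.07
tool_pos: [0.4703, 0.1622, 0.0551]
orientation: [2.235, 2.201, 0.004]
ft_force: [-1.9, -2.0, 16.0]
width: 0.0001
gripper_force: 8.0
```

```bash
python3 - <<'E'
from h import *
r=lambda d:-np.radians(d)
s=(tray(80,-42)+[0,0,.0116],pose(0,0,0,r(90.8))[1])
plan([(.44,.14,.2,r(90.8)),(.38,.06,.3,r(122)),(.36,-.09,.3,r(154)),(.38,-.24,.3,r(186)),(.50,-.29,.26,r(218)),(.62,-.30,.2,r(240)),(.6652,-.2914,.12,r(255.9)),(.6652,-.2914,.017,r(255.9))],s)
E
```

```text
-> [ 0.44   0.14   0.2   -1.585] | [-2.28, -2.83, -14.84, 0.0, 0.0, 0.0]
-> [ 0.38   0.06   0.3   -2.129] | [-8.08, -5.89, -10.0, 0.0, 0.0, 31.2]
-> [ 0.36  -0.09   0.3   -2.688] | [-13.78, 6.25, 0.0, 0.0, 0.0, 32.0]
-> [ 0.38  -0.24   0.3   -3.246] | [-4.78, 14.36, 0.0, 0.0, -0.0, 32.0]
-> [ 0.5   -0.29   0.26  -3.805] | [12.46, 3.72, 4.0, 0.0, 0.0, 32.0]
-> [ 0.62  -0.3    0.2   -4.189] | [10.07, -6.6, 6.0, 0.0, 0.0, 22.0]
-> [ 0.665 -0.291  0.12  -4.466] | [1.52, -4.34, 8.0, 0.0, 0.0, 15.9]
-> [ 0.665 -0.291  0.017 -4.466] | [0.0, 0.0, 10.3, 0.0, 0.0, 0.0]
```

Call:
move_arm(motion=[[0, 0, -4, 0, 0, 0], [0, 0, -8, 0, 0, 0], [-2.3, -2.8, -12, 0, 0, 0], [-2.3, -2.8, -14.8, 0, 0, 0], [-2.3, -2.8, -14.8, 0, 0, 0]], fingers=0.6)

```text
time_s: 26.48
tool_pos: [0.442, 0.1397, 0.2074]
orientation: [2.233, 2.197, 0.015]
ft_force: [0.7, 0.6, 1.2]
width: 0.0511
gripper_force: 0.0
```

Call:
move_arm(motion=[[-1.6, -1.2, -2, 0, 0, 6.3], [-3.2, -2.4, -4, 0, 0, 12.6], [-4.8, -3.5, -6, 0, 0, 18.9], [-6.5, -4.7, -8, 0, 0, 25], [-8.1, -5.9, -10, 0, 0, 31.2]])

```text
time_s: 26.9
tool_pos: [0.3787, 0.0593, 0.2998]
orientation: [2.752, 1.514, -0.004]
ft_force: [0.7, -0.4, -0.5]
width: 0.0512
gripper_force: 0.0
```

Call:
move_arm(motion=[[-2.8, 1.2, 0, 0, 0, 6.4], [-5.5, 2.5, 0, 0, 0, 12.8], [-8.3, 3.7, 0, 0, 0, 19.2], [-11, 5, 0, 0, 0, 25.6], [-13.8, 6.3, 0, 0, 0, 32]])

```text
time_s: 27.32
tool_pos: [0.3591, -0.0916, 0.2995]
orientation: [3.062, 0.696, -0.002]
ft_force: [0.7, 0.2, 0.4]
width: 0.0514
gripper_force: 0.0
```

Call:
move_arm(motion=[[-1, 2.9, 0, 0, 0, 6.4], [-1.9, 5.7, 0, 0, 0, 12.8], [-2.9, 8.6, 0, 0, 0, 19.2], [-3.8, 11.5, 0, 0, 0, 25.6], [-4.8, 14.4, 0, 0, 0, 32]])

```text
time_s: 27.73
tool_pos: [0.3793, -0.2425, 0.2994]
orientation: [3.135, -0.176, -0.002]
ft_force: [0.1, -0.0, 0.4]
width: 0.0511
gripper_force: 0.0
```

Call:
move_arm(motion=[[2.5, 0.7, 0.8, 0, 0, 6.4], [5, 1.5, 1.6, 0, 0, 12.8], [7.5, 2.2, 2.4, 0, 0, 19.2], [10, 3, 3.2, 0, 0, 25.6], [12.5, 3.7, 4, 0, 0, 32]])

```text
time_s: 28.15
tool_pos: [0.5007, -0.2918, 0.2586]
orientation: [2.965, -1.033, -0.002]
ft_force: [0.6, -0.4, 0.3]
width: 0.0515
gripper_force: 0.0
```

Call:
move_arm(motion=[[2, -1.3, 1.2, 0, 0, 4.4], [4, -2.6, 2.4, 0, 0, 8.8], [6, -4, 3.6, 0, 0, 13.2], [8, -5.3, 4.8, 0, 0, 17.6], [10.1, -6.6, 6, 0, 0, 22]])

```text
time_s: 28.57
tool_pos: [0.6208, -0.3015, 0.1981]
orientation: [2.715, -1.577, -0.002]
ft_force: [0.4, -0.2, 0.5]
width: 0.0512
gripper_force: 0.0
```

Call:
move_arm(motion=[[0, 0, 0, 0, 0, 0], [0, 0, 0, 0, 0, 0], [0, 0, 0, 0, 0, 0], [0, 0, 0, 0, 0, 0], [0, 0, 0, 0, 0, 0]])

```text
time_s: 28.98
tool_pos: [0.6193, -0.3019, 0.2013]
orientation: [2.717, -1.572, 0.003]
ft_force: [0.3, -0.6, 1.0]
width: 0.0509
gripper_force: 0.0
```

```bash
python3 - <<'E'
from h import *
st(); print(np.round(manip.observe()["qpos"],3))
plan([(.6652,-.2914,.12,-np.radians(255.9))])
c,im=snap("wrist","w11.png")
hsv=cv2.cvtColor(im,cv2.COLOR_RGB2HSV); m=cv2.inRange(hsv,(18,150,90),(35,255,255))
k,l,s,ce=cv2.connectedComponentsWithStats(m)
for i in range(1,k):
    if s[i,4]>300:
        ys,xs=np.where(l==i); pts=np.array([ray(c,q,.0125)[:2] for q in zip(xs,ys)]); u,w,v=np.linalg.svd(pts-pts.mean(0),full_matrices=False)
        a=(pts-pts.mean(0))@v[0]; print(s[i],pts.mean(0),np.degrees(np.arctan2(v[0][1],v[0][0])),a.min(),a.max(),((pts-pts.mean(0))@v[1]).ptp() if hasattr(a,'ptp') else np.ptp((pts-pts.mean(0))@v[1]))
E
```

```text
t 28.98 p [ 0.6193 -0.3019  0.2013] R [ 2.717 -1.572  0.003] F [ 0.3 -0.6  1. ] w 0.0509 gf 0.0
[-0.535  0.409  1.06  -0.003  1.67   2.085]
-> [ 0.665 -0.291  0.12  -4.466] | [1.35, -4.51, 8.13, 0.05, -0.19, 15.8]
[ 249  155   42  104 2753] [ 0.66545621 -0.28905751] 105.19625740278138 -0.04258509936564759 0.049206519694204524 0.02653600460725197
```

Call:
move_arm(motion=[[0.3, -0.9, 1.6, 0, 0, 3.1], [0.6, -1.8, 3.2, 0, 0, 6.2], [0.9, -2.7, 4.8, 0, 0, 9.3], [1.2, -3.6, 6.5, 0, 0, 12.4], [1.4, -4.5, 8.1, 0, -0.2, 15.4]])

```text
time_s: 29.45
tool_pos: [0.6656, -0.2916, 0.1188]
orientation: [2.481, -1.926, -0.002]
ft_force: [0.2, -1.0, 0.2]
width: 0.0511
gripper_force: 0.0
```

Call:
move_arm(motion=[[0, 0, 1.5, 0, 0, 0], [0, 0, 3, 0, 0, 0], [0, 0, 4, 0, 0, 0], [0, 0, 4, 0, 0, 0], [0, 0, 4, 0, 0, 0]])

```text
time_s: 29.87
tool_pos: [0.6649, -0.2914, 0.0784]
orientation: [2.483, -1.923, -0.006]
ft_force: [-0.8, 0.3, 0.9]
width: 0.0512
gripper_force: 0.0
```

```bash
python3 - <<'E'
from h import *
st(); print(np.round(manip.observe()["qpos"],3))
plan([(.6657,-.2914,.017,-np.radians(255.4))])
E
```

```text
t 29.87 p [ 0.6649 -0.2914  0.0784] R [ 2.483 -1.923 -0.006] F [-0.8  0.3  0.9] w 0.0512 gf 0.0
[-0.491  0.552  1.103 -0.     1.49   2.398]
-> [ 0.666 -0.291  0.017 -4.458] | [0.03, -0.09, 6.14, 0.17, 0.14, -0.1]
```

Call:
move_arm(motion=[[0, 0, 1.5, 0, 0, 0], [0, 0, 3, 0, 0, 0], [0, 0, 4.5, 0, 0, 0], [0, 0, 6.1, 0, 0, 0], [0, 0, 6.1, 0, 0, 0]])

```text
time_s: 30.28
tool_pos: [0.6638, -0.2907, 0.015]
orientation: [2.483, -1.922, -0.011]
ft_force: [-0.7, -0.3, -1.2]
width: 0.0509
gripper_force: 0.0
```

Call:
move_arm(motion=[[0, 0, 0, 0, 0, 0], [0, 0, 0, 0, 0, 0], [0, 0, 0, 0, 0, 0], [0, 0, 0, 0, 0, 0], [0, 0, 0, 0, 0, 0]], fingers=0)

```text
time_s: 30.7
tool_pos: [0.6665, -0.2921, 0.02]
orientation: [2.484, -1.923, 0.002]
ft_force: [0.5, 0.1, 5.7]
width: 0.024
gripper_force: 59.6
```

Call:
move_arm(motion=[[0, 0, -2, 0, 0, 0], [0, 0, -4, 0, 0, 0], [0, 0, -7, 0, 0, 0], [0, 0, -10, 0, 0, 0], [0, 0, -10, 0, 0, 0]])

```text
time_s: 31.12
tool_pos: [0.6689, -0.2931, 0.1265]
orientation: [-2.483, 1.922, -0.017]
ft_force: [1.2, -0.5, 1.5]
width: 0.0236
gripper_force: 59.1
```

Call:
move_arm(motion=[[0, 0, 0, 0, 0, 0], [0, 0, 0, 0, 0, 0], [0, 0, 0, 0, 0, 0], [0, 0, 0, 0, 0, 0], [0, 0, 0, 0, 0, 0]])

```text
time_s: 31.53
tool_pos: [0.6647, -0.291, 0.1149]
orientation: [2.483, -1.922, -0.011]
ft_force: [0.6, -0.3, -0.2]
width: 0.0237
gripper_force: 59.1
```

```bash
python3 - <<'E'
from h import *
st()
c,im=snap("wrist","w12.png")
hsv=cv2.cvtColor(im,cv2.COLOR_RGB2HSV); m=cv2.inRange(hsv,(18,130,60),(35,255,255))
k,l,s,ce=cv2.connectedComponentsWithStats(m)
for i in range(1,k):
    if s[i,4]>300:
        print(s[i],ce[i]); ys,xs=np.where(l==i)
        for r in np.linspace(ys.min()+1,ys.max()-1,6).astype(int): q=xs[ys==r]; print(r,q.min(),q.max())
        for z in (0,.0045): print(tool(((q.min()+q.max())/2,ys.min()),z),tool((322,ys.max()),z))
E
```

```text
t 31.53 p [ 0.6647 -0.291   0.1149] R [ 2.483 -1.922 -0.011] F [ 0.6 -0.3 -0.2] w 0.0237 gf 59.1
[  288   207    69   201 11188] [322.2799428  302.21898463]
208 310 335
247 290 353
287 292 353
326 293 352
366 299 347
406 313 332
[4.16301104e-02 7.98400269e-05 0.00000000e+00] [-4.19665054e-02 -5.79656572e-05  0.00000000e+00]
[4.08560043e-02 8.18523448e-05 4.50000000e-03] [-4.55958568e-02 -6.06600971e-05  4.50000000e-03]
```

```bash
python3 - <<'E'
from h import *
r=lambda d:-np.radians(d)
g=tray(58,39.5); print(g)
plan([(.57,-.30,.26,r(255.4)),(.42,-.28,.30,r(240)),(.38,-.17,.3,r(208)),(.38,-.04,.3,r(176)),(.39,.09,.3,r(144)),(.41,.18,.25,r(112)),(g[0],g[1],.16,r(88.3))])
E
```

```text
[0.44214089 0.24252866 0.04      ]
-> [ 0.57  -0.3    0.26  -4.458] | [-1.57, 9.48, -14.41, 0.28, 0.23, -0.08]
-> [ 0.42  -0.28   0.3   -4.189] | [-5.72, 14.01, -4.0, -0.0, 0.0, -15.4]
-> [ 0.38 -0.17  0.3  -3.63] | [-11.53, -2.04, 0.0, -0.0, 0.0, -32.0]
-> [ 0.38  -0.04   0.3   -3.072] | [-6.1, -11.48, 0.0, -0.0, 0.0, -32.0]
-> [ 0.39   0.09   0.3   -2.513] | [1.9, -12.9, -0.0, -0.0, 0.0, -32.0]
-> [ 0.41   0.18   0.25  -1.955] | [6.91, -6.11, 5.0, -0.0, 0.0, -32.0]
-> [ 0.442  0.243  0.16  -1.541] | [7.0, 0.64, 9.0, -0.0, 0.0, -23.7]
```

Call:
move_arm(motion=[[-0.2, 1, -4, 0.3, 0.2, 0], [-0.5, 3, -8, 0.3, 0.2, 0], [-1, 6, -11, 0.3, 0.2, 0], [-1.6, 9.5, -13, 0.3, 0.2, 0], [-1.6, 9.5, -14.4, 0.3, 0.2, 0]])

```text
time_s: 32.0
tool_pos: [0.5656, -0.3007, 0.2647]
orientation: [2.481, -1.926, 0.005]
ft_force: [1.9, 0.1, -0.5]
width: 0.0238
gripper_force: 59.2
```

Call:
move_arm(motion=[[-1.1, 2.8, -0.8, 0, 0, -3], [-2.3, 5.6, -1.6, 0, 0, -6], [-3.4, 8.4, -2.4, 0, 0, -9], [-4.6, 11.2, -3.2, 0, 0, -12], [-5.7, 14, -4, 0, 0, -15.4]])

```text
time_s: 32.42
tool_pos: [0.4185, -0.2792, 0.301]
orientation: [-2.721, 1.568, -0.003]
ft_force: [0.1, -0.6, -1.1]
width: 0.024
gripper_force: 59.3
```

Call:
move_arm(motion=[[-2.3, -0.4, 0, 0, 0, -6.4], [-4.6, -0.8, 0, 0, 0, -12.8], [-6.9, -1.2, 0, 0, 0, -19.2], [-9.2, -1.6, 0, 0, 0, -25.6], [-11.5, -2, 0, 0, 0, -32]])

```text
time_s: 32.83
tool_pos: [0.3793, -0.1692, 0.3006]
orientation: [-3.049, 0.755, -0.004]
ft_force: [0.3, -0.8, -0.4]
width: 0.0239
gripper_force: 59.3
```

Call:
move_arm(motion=[[-1.2, -2.3, 0, 0, 0, -6.4], [-2.4, -4.6, 0, 0, 0, -12.8], [-3.7, -6.9, 0, 0, 0, -19.2], [-4.9, -9.2, 0, 0, 0, -25.6], [-6.1, -11.5, 0, 0, 0, -32]])

```text
time_s: 33.25
tool_pos: [0.3799, -0.0387, 0.3007]
orientation: [3.139, 0.115, 0.005]
ft_force: [1.3, -0.5, -0.3]
width: 0.0238
gripper_force: 59.3
```

Call:
move_arm(motion=[[0.4, -2.6, 0, 0, 0, -6.4], [0.8, -5.2, 0, 0, 0, -12.8], [1.1, -7.7, 0, 0, 0, -19.2], [1.5, -10.3, 0, 0, 0, -25.6], [1.9, -12.9, 0, 0, 0, -32]])

```text
time_s: 33.67
tool_pos: [0.3902, 0.0913, 0.3006]
orientation: [2.984, 0.976, 0.004]
ft_force: [-0.2, -0.5, -1.2]
width: 0.0236
gripper_force: 59.3
```

Call:
move_arm(motion=[[1.4, -1.2, 1, 0, 0, -6.4], [2.8, -2.4, 2, 0, 0, -12.8], [4.1, -3.7, 3, 0, 0, -19.2], [5.5, -4.9, 4, 0, 0, -25.6], [6.9, -6.1, 5, 0, 0, -32]])

```text
time_s: 34.08
tool_pos: [0.4106, 0.1809, 0.25]
orientation: [2.599, 1.761, 0.003]
ft_force: [0.6, 0.8, -0.4]
width: 0.0241
gripper_force: 59.3
```

Call:
move_arm(motion=[[1.4, 0.1, 1.8, 0, 0, -4.7], [2.8, 0.3, 3.6, 0, 0, -9.4], [4.2, 0.4, 5.4, 0, 0, -14.2], [5.6, 0.5, 7.2, 0, 0, -19], [7, 0.6, 9, 0, 0, -23.7]])

```text
time_s: 34.5
tool_pos: [0.4429, 0.243, 0.1596]
orientation: [2.183, 2.255, 0.002]
ft_force: [0.4, -0.3, -0.0]
width: 0.0243
gripper_force: 59.3
```

Call:
move_arm(motion=[[0, 0, 2, 0, 0, 0], [0, 0, 4, 0, 0, 0], [0, 0, 6, 0, 0, 0], [0, 0, 7.5, 0, 0, 0], [0, 0, 7.5, 0, 0, 0]])

```text
time_s: 34.92
tool_pos: [0.4402, 0.2412, 0.0814]
orientation: [-2.189, -2.252, 0.01]
ft_force: [-1.1, -0.7, -2.0]
width: 0.0239
gripper_force: 59.3
```

Call:
move_arm(motion=[[0, 0, 0, 0, 0, 0], [0, 0, 0, 0, 0, 0], [0, 0, 0, 0, 0, 0], [0, 0, 0, 0, 0, 0], [0, 0, 0, 0, 0, 0]])

```text
time_s: 35.33
tool_pos: [0.4438, 0.2426, 0.087]
orientation: [2.187, 2.25, 0.006]
ft_force: [-0.4, -0.3, -1.1]
width: 0.0236
gripper_force: 59.3
```

```bash
python3 - <<'E'
from h import *
st(); g=tray(58,39.5); plan([(g[0],g[1],.085,-np.radians(88.3))]); snap("wrist","w13.png")
E
```

```text
t 35.33 p [0.4438 0.2426 0.087 ] R [2.187 2.25  0.006] F [-0.4 -0.3 -1.1] w 0.0236 gf 59.3
-> [ 0.442  0.243  0.085 -1.541] | [-0.0, -0.16, 0.2, 0.29, 0.0, -0.09]
```

View pics/w13.png

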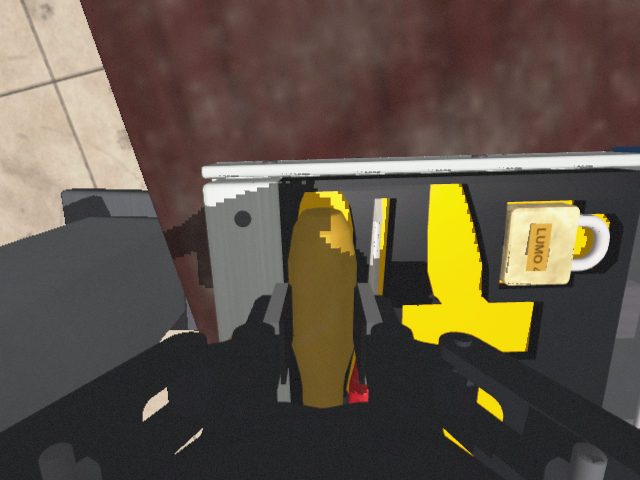

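Amber is over its cutout: the floor's rounded end shows at (326,190), the handle axis at column 322. I'll check the offset numerically.

```bash
python3 - <<'E'
from h import *
c=cam("wrist"); st()
im=cv2.imread("pics/w13.png"); hsv=cv2.cvtColor(im,cv2.COLOR_BGR2HSV)
m=cv2.inRange(hsv,(20,150,70),(35,255,255))
for r in range(184,222,4):
    x=np.where(m[r,270:365])[0]+270; print(r,x.min() if len(x) else 0,x.max() if len(x) else 0, hsv[r,x[:1]].tolist())
for n,p in (("end floor",tray(58,82,-19.5)),("L top",tray(58-15.5,60)),("R top",tray(58+15.5,60)),("Lfl",tray(58-15.5,70,-19.5)),("Rfl",tray(58+15.5,70,-19.5)),("plierTip Ltop",tray(119,82,0)),("lock front L",tray(147,74)),("lock frontR",tray(147,30))): print(n,np.round(proj(c,p),1))
im2=cv2.resize(im[170:300,270:400],None,fx=4,fy=4,interpolation=cv2.INTER_CUBIC); cv2.imwrite("pics/c13.png",im2)
E
```

```text
t 35.38 p [0.4436 0.2425 0.0867] R [2.188 2.25  0.005] F [-0.1  0.1 -0. ] w 0.0239 gf 59.3
184 0 0 []
188 0 0 []
192 304 341 [[22, 180, 75]]
196 303 343 [[21, 214, 117]]
200 301 346 [[21, 153, 85]]
204 300 348 [[21, 214, 123]]
208 299 349 [[20, 166, 86]]
212 299 350 [[22, 234, 148]]
216 298 350 [[22, 196, 117]]
220 297 351 [[21, 157, 83]]
end floor [317.1 186.5]
L top [286.6 236.8]
R top [349.6 235.2]
Lfl [288.9 209.7]
Rfl [346.7 208.2]
plierTip Ltop [444.6 187.9]
lock front L [501.8 203. ]
lock frontR [493.4 288.1]
```

View pics/c13.png

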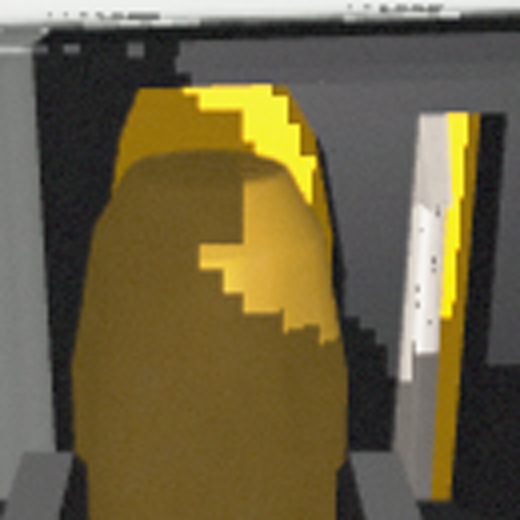

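```bash
python3 - <<'E'
from h import *
for z in (.066,.047): print(z,tool((323,191.5),z), tool((301,200),z),tool((346,200),z))
print("handle end now",tool((323,207.5),.0045),tool((323,207.5),0))
print("handle sides",tool((288,260),.0045),tool((357,260),.0045))
E
```

```text
0.066 [0.03992495 0.00021895 0.066     ] [ 0.03539659 -0.01147696  0.066     ] [0.03541309 0.01245757 0.066     ]
0.047 [0.04240519 0.00018036 0.047     ] [ 0.0383119  -0.01039183  0.047     ] [0.03832681 0.01124312 0.047     ]
handle end now [0.04205978 0.00010094 0.0045    ] [4.28418365e-02 9.15765387e-05 0.00000000e+00]
handle sides [ 0.02175525 -0.01325827  0.0045    ] [0.0217727  0.01312576 0.0045    ]
```

Call:
move_arm(motion=[[-0.2, 0, 0.6, 0, 0, 0], [-0.2, 0, 1.4, 0, 0, 0], [-0.2, 0, 2.2, 0, 0, 0], [-0.2, 0, 2.9, 0, 0, 0], [-0.2, 0, 3.4, 0, 0, 0]])

```text
time_s: 35.8
tool_pos: [0.4429, 0.24, 0.0509]
orientation: [2.188, 2.251, 0.0]
ft_force: [-6.1, -5.2, 34.0]
width: 0.0244
gripper_force: 76.6
```

Call:
move_arm(motion=[[0, 0, 0, 0, 0, 0], [0, 0, 0, 0, 0, 0], [0, 0, 0, 0, 0, 0], [0, 0, 0, 0, 0, 0], [0, 0, 0, 0, 0, 0]])

```text
time_s: 36.22
tool_pos: [0.4433, 0.2403, 0.0516]
orientation: [2.188, 2.251, 0.002]
ft_force: [1.1, -0.5, -0.5]
width: 0.0241
gripper_force: 59.4
```

Call:
move_arm(motion=[[0, 0, 0, 0, 0, 0], [0, 0, 0, 0, 0, 0], [0, 0, 0, 0, 0, 0], [0, 0, 0, 0, 0, 0], [0, 0, 0, 0, 0, 0]], fingers=0.5)

```text
time_s: 36.63
tool_pos: [0.4431, 0.2404, 0.0517]
orientation: [2.188, 2.251, 0.002]
ft_force: [0.8, 0.1, -0.0]
width: 0.0426
gripper_force: 0.0
```

Call:
move_arm(motion=[[0, 0, -1, 0, 0, 0], [0, 0, -3, 0, 0, 0], [0, 0, -5, 0, 0, 0], [0, 0, -5, 0, 0, 0], [0, 0, -5, 0, 0, 0]])

```text
time_s: 37.05
tool_pos: [0.4443, 0.2409, 0.1039]
orientation: [2.187, 2.25, 0.008]
ft_force: [-0.4, -0.2, -0.5]
width: 0.0428
gripper_force: 0.0
```

```bash
python3 - <<'E'
from h import *
st(); c,im=snap("wrist","w14.png")
hsv=cv2.cvtColor(im,cv2.COLOR_RGB2HSV); m=cv2.inRange(hsv,(18,120,50),(35,255,255)); m[:,:265]=0; m[:,370:]=0
for r in range(180,420,20):
    x=np.where(m[r])[0]; print(r,x.min() if len(x) else 0,x.max() if len(x) else 0)
E
```

```text
t 37.05 p [0.4443 0.2409 0.1039] R [2.187 2.25  0.008] F [-0.4 -0.2 -0.5] w 0.0428 gf 0.0
180 0 0
200 299 345
220 296 349
240 298 348
260 299 348
280 297 347
300 301 361
320 304 340
340 311 351
360 314 346
380 314 330
400 315 330
```

Call:
move_arm(motion=[[0, 0, 0, 0, 0, 0], [0, 0, 0, 0, 0, 0], [0, 0, 0, 0, 0, 0], [0, 0, 0, 0, 0, 0], [0, 0, 0, 0, 0, 0]], fingers=0)

```text
time_s: 37.52
tool_pos: [0.4428, 0.2402, 0.1012]
orientation: [2.188, 2.251, 0.001]
ft_force: [-0.7, -0.9, -0.4]
width: 0.0001
gripper_force: 0.0
```

Call:
move_arm(motion=[[0, 0, 1, 0, 0, 0], [0, 0, 2, 0, 0, 0], [0, 0, 3, 0, 0, 0], [0, 0, 3.5, 0, 0, 0], [0, 0, 3.5, 0, 0, 0]])

```text
time_s: 37.93
tool_pos: [0.4417, 0.2397, 0.0642]
orientation: [2.189, 2.252, -0.004]
ft_force: [-0.5, -0.6, -1.1]
width: -0.0002
gripper_force: 0.0
```

Call:
move_arm(motion=[[0, 0, 0.2, 0, 0, 0], [0, 0, 0.4, 0, 0, 0], [0, 0, 0.6, 0, 0, 0], [0, 0, 0.6, 0, 0, 0], [0, 0, 0.6, 0, 0, 0]])

```text
time_s: 38.35
tool_pos: [0.4434, 0.2403, 0.0609]
orientation: [2.188, 2.251, 0.003]
ft_force: [-0.3, -0.4, -0.5]
width: 0.0001
gripper_force: 0.0
```

Call:
move_arm(motion=[[0, 0, 0.1, 0, 0, 0], [0, 0, 0.2, 0, 0, 0], [0, 0, 0.3, 0, 0, 0], [0, 0, 0.4, 0, 0, 0], [0, 0, 0.4, 0, 0, 0]])

```text
time_s: 38.77
tool_pos: [0.4438, 0.2408, 0.0573]
orientation: [2.188, 2.25, 0.005]
ft_force: [0.4, 1.9, 1.0]
width: -0.0003
gripper_force: 0.8
```

Call:
move_arm(motion=[[0, 0, 0.1, 0, 0, 0], [0, 0, 0.2, 0, 0, 0], [0, 0, 0.3, 0, 0, 0], [0, 0, 0.4, 0, 0, 0], [0, 0, 0.4, 0, 0, 0]])

```text
time_s: 39.18
tool_pos: [0.4462, 0.2411, 0.0565]
orientation: [2.185, 2.248, 0.013]
ft_force: [0.3, 0.2, 12.4]
width: -0.0003
gripper_force: 6.3
```

```bash
python3 - <<'E'
from h import *
r=lambda d:-np.radians(d)
s=(np.array([.4433,.2405,.053]),pose(0,0,0,r(88.3))[1])
plan([(.46,.22,.16,r(88.3)),(.50,.21,.225,r(58)),(.515,.205,.235,r(26)),(.515,.205,.235,.055)],s)
E
```

```text
-> [ 0.46   0.22   0.16  -1.541] | [-2.1, 1.61, -10.7, 0.0, 0.0, 0.0]
-> [ 0.5    0.21   0.225 -1.012] | [-1.12, 3.97, -6.5, -0.0, -0.0, -30.3]
-> [ 0.515  0.205  0.235 -0.454] | [-1.22, 1.01, -1.0, -0.0, 0.0, -32.0]
-> [0.515 0.205 0.235 0.055] | [0.0, 0.0, 0.0, -0.0, 0.0, -29.15]
```

Call:
move_arm(motion=[[0, 0, -3, 0, 0, 0], [0, 0, -6, 0, 0, 0], [-2.1, 1.6, -9, 0, 0, 0], [-2.1, 1.6, -10.7, 0, 0, 0], [-2.1, 1.6, -10.7, 0, 0, 0]], fingers=1)

```text
time_s: 39.6
tool_pos: [0.4623, 0.2198, 0.1647]
orientation: [2.187, 2.246, 0.014]
ft_force: [0.9, 0.9, 0.3]
width: 0.0604
gripper_force: 0.0
```

Call:
move_arm(motion=[[-0.2, 0.8, -1.3, 0, 0, -6], [-0.4, 1.6, -2.6, 0, 0, -12], [-0.7, 2.4, -3.9, 0, 0, -18], [-0.9, 3.2, -5.2, 0, 0, -24], [-1.1, 4, -6.5, 0, 0, -30.3]])

```text
time_s: 40.02
tool_pos: [0.4989, 0.2098, 0.2233]
orientation: [1.517, 2.751, -0.004]
ft_force: [-1.1, 0.3, 0.0]
width: 0.0854
gripper_force: 0.0
```

Call:
move_arm(motion=[[-0.2, 0.2, -0.2, 0, 0, -6.4], [-0.5, 0.4, -0.4, 0, 0, -12.8], [-0.7, 0.6, -0.6, 0, 0, -19.2], [-1, 0.8, -0.8, 0, 0, -25.6], [-1.2, 1, -1, 0, 0, -32]])

```text
time_s: 40.43
tool_pos: [0.5137, 0.2049, 0.2327]
orientation: [-0.7, -3.062, 0.004]
ft_force: [0.3, -0.3, -0.4]
width: 0.0855
gripper_force: 0.0
```

Call:
move_arm(motion=[[0, 0, 0, 0, 0, -6], [0, 0, 0, 0, 0, -12], [0, 0, 0, 0, 0, -18], [0, 0, 0, 0, 0, -24], [0, 0, 0, 0, 0, -29.1]])

```text
time_s: 40.85
tool_pos: [0.5135, 0.2051, 0.2326]
orientation: [0.091, -3.139, 0.003]
ft_force: [-0.3, 0.0, -0.8]
width: 0.0854
gripper_force: 0.0
```

Call:
move_arm(motion=[[0, 0, 0, 0, 0, 0], [0, 0, 0, 0, 0, 0], [0, 0, 0, 0, 0, 0], [0, 0, 0, 0, 0, 0], [0, 0, 0, 0, 0, 0]])

```text
time_s: 41.27
tool_pos: [0.5143, 0.2052, 0.2347]
orientation: [-0.081, 3.138, -0.002]
ft_force: [-0.4, -0.2, 0.3]
width: 0.0856
gripper_force: 0.0
```

```bash
python3 - <<'E'
from h import *
st(); c,im=snap("wrist","w15.png")
# metric rectified tray at z=.036, 1 px/mm, rows = tray x 0..215, cols = y +95..-95
q=[tray(x,y,-4) for x,y in((0,95),(0,-95),(215,-95),(215,95))]
src=np.float32([proj(c,p) for p in q]); dst=np.float32([(0,0),(190,0),(190,215),(0,215)])
w=cv2.warpPerspective(im,cv2.getPerspectiveTransform(src,dst),(190,215)); cv2.imwrite("pics/rect.png",w[:,:,::-1])
h=cv2.cvtColor(w,cv2.COLOR_RGB2HSV)
ch=np.full(h.shape[:2],'.')
ch[h[...,2]<60]=' '
y=(h[...,0]>17)&(h[...,0]<36)&(h[...,1]>100)&(h[...,2]>60); ch[y]='y'
r=((h[...,0]<8)|(h[...,0]>170))&(h[...,1]>120)&(h[...,2]>50); ch[r]='R'
ch[(h[...,1]<50)&(h[...,2]>130)]='W'
for i in range(34,110,3): print(i,''.join(ch[i,5:185:2]))
E
```

```text
t 41.27 p [0.5143 0.2052 0.2347] R [-8.100e-02  3.138e+00 -2.000e-03] F [-0.4 -0.2  0.3] w 0.0856 gf 0.0
34 WWWWWWWWWWWWWWWWWWWWWWWWWWWWWWWWWWWWW.........WWWWWWWWWWWWWWWWWWWWWWWWWWWWWWWWWWWWWWWWW...
37 WWWWWWWWWWWWWWWWWWWWWWWWWWWWWWWWWWWWW.........WWWWWWWWWWWWWWWWWWWWWWWWWWWWWWWWWWWWWWWWW...
40 WW...................................        .........................................   .
43 W...................................         .........................................    
46 W.............  yyyy          yyyyyyyyy     .........................................     
49 W......  yyyyyyyyyyyyyyyyyyyyyyyyyyyyyyyyyyyyyyyyyyy.................................     
52 WW..   yyyyyyyyyyyyyyyyyyyyyyyyyyyyyyyyyyyyyyyyyyyyy   ..............................     
55 W...  yyyyyyyyyyyyyyyyyyyyyyyyyyyyyyyyyyyyyyyyyyyyyyyyyyyyyyyyyyyyyyyyyyyyyyyyyyyyyyy     
58 W...  yyyyyyyyyyyyyyyyyyyyyyyyyyyyyyyyyyyyyyyyyyyyyy................WWWWWWWWWWWWWWWW..    
61 W...  yyyyyyyyyyyyyyyyyyyyyyyyyyyyyyyyyyyyyyyyyyyyyy.......................WWW.WWWW...    
64 W...  yyyyyyyyyyyyyyyyyyyyyyyyyyyyyyyyyyyyyyyyyyyyyy
[... 752 characters left out ...]
RRRRRRRRRRRRRRRRRRRRRRRRRRRRRRy       
91 W.....  yyyyyyyyyyyyyyyyyyyyyyyyyyyyyyyyyyyyyy.RRR.RRRRRRRRRRRRRRRRRRRRRRRRRRRR           
94 W.....  yyyyyyyyyyyy       .                  yyyyyyyyyyyy...R                            
97 W..................      ..                                                               
100 W...............                                                                          
103 W..............                    yyyyyyyyyyyyyyyyy                                      
106 W..............                    yyyyyyyyyyyyyyyyy                                      
109 W...............                  yyyyyyyyyyyyyyyyyy                                     .
```

```bash
python3 - <<'E'
from h import *
s=(np.array([.5143,.2052,.235]),pose(0,0,0,.053)[1])
plan([(.42,.2015,.16,.055),(.4033,.2006,.12,.055),(.4033,.2006,.0605,.055)],s)
im=cv2.imread("pics/w15.png"); c=cam("wrist"); p=proj(c,[.403,.2006,.074]); print(p)
x,y=p.astype(int); g=im.max(2); sub=g[max(0,y-40):y+40,x-40:x+40]<45
k,l,s,ce=cv2.connectedComponentsWithStats(sub.astype(np.uint8)); i=1+np.argmax(s[1:,4]); print(s[i],ce[i]+[x-40,max(0,y-40)],ray(c,ce[i]+[x-40,max(0,y-40)],.07))
E
```

```text
-> [0.42  0.202 0.16  0.055] | [9.44, 0.13, 7.5, -0.0, 0.0, -0.11]
-> [0.403 0.201 0.12  0.055] | [1.67, 0.0, 4.0, 0.0, 0.0, 0.0]
-> [0.403 0.201 0.06  0.055] | [0.0, -0.0, 5.95, 0.0, 0.0, 0.0]
[323.40464224  74.14735305]
[  24    4   34   61 1232] [323.24188312  69.46753247] [0.39922095 0.20028487 0.07      ]
```

Call:
move_arm(motion=[[9.4, 0.1, 7.5, 0, 0, 0], [9.4, 0.1, 7.5, 0, 0, 0], [9.4, 0.1, 7.5, 0, 0, 0], [9.4, 0.1, 7.5, 0, 0, 0], [9.4, 0.1, 7.5, 0, 0, 0]])

```text
time_s: 41.73
tool_pos: [0.4169, 0.2003, 0.1561]
orientation: [0.084, -3.136, 0.005]
ft_force: [0.4, -0.7, 1.0]
width: 0.0852
gripper_force: 0.0
```

Call:
move_arm(motion=[[0.5, 0, 1, 0, 0, 0], [1, 0, 2, 0, 0, 0], [1.7, 0, 4, 0, 0, 0], [1.7, 0, 4, 0, 0, 0], [1.7, 0, 4, 0, 0, 0]])

```text
time_s: 42.15
tool_pos: [0.4042, 0.2002, 0.1196]
orientation: [-0.082, 3.138, -0.002]
ft_force: [-0.1, -0.4, 0.2]
width: 0.0855
gripper_force: 0.0
```

Call:
move_arm(motion=[[0, 0, 1.5, 0, 0, 0], [0, 0, 3, 0, 0, 0], [0, 0, 4.5, 0, 0, 0], [0, 0, 5.9, 0, 0, 0], [0, 0, 5.9, 0, 0, 0]])

```text
time_s: 42.57
tool_pos: [0.4039, 0.1999, 0.0594]
orientation: [-0.082, 3.14, -0.003]
ft_force: [-1.5, -1.1, -0.2]
width: 0.0857
gripper_force: 0.0
```

Call:
move_arm(motion=[[0, 0, 0, 0, 0, 0], [0, 0, 0, 0, 0, 0], [0, 0, 0, 0, 0, 0], [0, 0, 0, 0, 0, 0], [0, 0, 0, 0, 0, 0]])

```text
time_s: 42.98
tool_pos: [0.4047, 0.2004, 0.0617]
orientation: [-0.083, 3.136, -0.0]
ft_force: [1.1, 0.7, 0.0]
width: 0.0856
gripper_force: 0.0
```

Call:
move_arm(motion=[[0, 0, 0, 0, 0, 0], [0, 0, 0, 0, 0, 0], [0, 0, 0, 0, 0, 0], [0, 0, 0, 0, 0, 0], [0, 0, 0, 0, 0, 0]], fingers=0)

```text
time_s: 43.4
tool_pos: [0.404, 0.2002, 0.0607]
orientation: [-0.083, 3.138, -0.001]
ft_force: [-1.3, -1.7, 12.1]
width: 0.026
gripper_force: 37.9
```

Call:
move_arm(motion=[[0, 0, 0, 0, 0, 0], [0, 0, -0.4, 0, 0, 0], [0, 0, -0.8, 0, 0, 0], [0, 0, -1.2, 0, 0, 0], [0, 0, -1.2, 0, 0, 0]])

```text
time_s: 43.82
tool_pos: [0.4034, 0.2001, 0.0725]
orientation: [-0.083, 3.139, -0.002]
ft_force: [0.5, 0.7, -7.5]
width: 0.0251
gripper_force: 59.2
```

Call:
move_arm(motion=[[-0.5, 0, 0, 0, 0, 0], [-1.2, 0, 0, 0, 0, 0], [-2, 0, 0, 0, 0, 0], [-3, 0, 0, 0, 0, 0], [-4, 0, 0, 0, 0, 0]])

```text
time_s: 44.23
tool_pos: [0.4447, 0.2023, 0.0723]
orientation: [-0.083, 3.139, -0.001]
ft_force: [-1.4, 0.6, -6.6]
width: 0.0247
gripper_force: 59.2
```

Call:
move_arm(motion=[[-1, 0, 0, 0, 0, 0], [-2, 0, 0, 0, 0, 0], [-3, 0, 0, 0, 0, 0], [-4, 0, 0, 0, 0, 0], [-5, 0, 0, 0, 0, 0]])

```text
time_s: 44.65
tool_pos: [0.4949, 0.2051, 0.0728]
orientation: [-0.083, 3.138, -0.001]
ft_force: [-2.7, 2.3, -7.3]
width: 0.0246
gripper_force: 59.2
```

Call:
move_arm(motion=[[-1, 0, 0, 0, 0, 0], [-2, 0, 0, 0, 0, 0], [-3, 0, 0, 0, 0, 0], [-4, 0, 0, 0, 0, 0], [-5, 0, 0, 0, 0, 0]])

```text
time_s: 45.07
tool_pos: [0.5448, 0.2078, 0.073]
orientation: [-0.083, 3.138, -0.001]
ft_force: [-2.8, 3.0, -7.6]
width: 0.0247
gripper_force: 59.2
```

Call:
move_arm(motion=[[-1, 0, 0, 0, 0, 0], [-2, 0, 0, 0, 0, 0], [-3, 0, 0, 0, 0, 0], [-4, 0, 0, 0, 0, 0], [-4.4, 0, 0, 0, 0, 0]])

```text
time_s: 45.48
tool_pos: [0.5872, 0.2101, 0.0725]
orientation: [0.083, -3.138, 0.001]
ft_force: [-9.8, 3.2, -7.3]
width: 0.0246
gripper_force: 59.3
```

Call:
move_arm(motion=[[0, 0, 0, 0, 0, 0], [0, 0, 0, 0, 0, 0], [0, 0, 0, 0, 0, 0], [0, 0, 0, 0, 0, 0], [0, 0, 0, 0, 0, 0]])

```text
time_s: 45.9
tool_pos: [0.5869, 0.2101, 0.0725]
orientation: [0.083, -3.14, 0.001]
ft_force: [-5.4, 1.6, -7.0]
width: 0.025
gripper_force: 59.3
```

Call:
move_arm(motion=[[0, 0, 0.3, 0, 0, 0], [0, 0, 0.6, 0, 0, 0], [0, 0, 0.9, 0, 0, 0], [0, 0, 1.1, 0, 0, 0], [0, 0, 1.1, 0, 0, 0]])

```text
time_s: 46.32
tool_pos: [0.587, 0.2101, 0.0618]
orientation: [-0.083, 3.14, -0.001]
ft_force: [-5.9, 2.3, -4.0]
width: 0.0249
gripper_force: 59.5
```

Call:
move_arm(motion=[[0, 0, 0, 0, 0, 0], [0, 0, 0, 0, 0, 0], [0, 0, 0, 0, 0, 0], [0, 0, 0, 0, 0, 0], [0, 0, 0, 0, 0, 0]], fingers=1)

```text
time_s: 46.73
tool_pos: [0.5891, 0.2097, 0.0636]
orientation: [-0.082, 3.134, -0.001]
ft_force: [0.1, 0.3, 0.6]
width: 0.0833
gripper_force: 0.0
```

Call:
move_arm(motion=[[0, 0, -2, 0, 0, 0], [0, 0, -4, 0, 0, 0], [0, 0, -8, 0, 0, 0], [3.5, 0, -12, 0, 0, 0], [3.5, 0, -15, 0, 0, 0]])

```text
time_s: 47.15
tool_pos: [0.5494, 0.2075, 0.2115]
orientation: [0.083, -3.138, 0.003]
ft_force: [0.4, 1.3, -0.9]
width: 0.0857
gripper_force: 0.0
```

Call:
move_arm(motion=[[0, 0, 0, 0, 0, 0], [0, 0, 0, 0, 0, 0], [0, 0, 0, 0, 0, 0], [0, 0, 0, 0, 0, 0], [0, 0, 0, 0, 0, 0]])

```text
time_s: 47.57
tool_pos: [0.5519, 0.2078, 0.2099]
orientation: [0.082, -3.14, 0.003]
ft_force: [0.5, 0.2, -0.2]
width: 0.0857
gripper_force: 0.0
```

```bash
python3 - <<'E'
from h import *
st(); c,im=snap("wrist","w16.png"); c0=None
def knob(im,p):
    x,y=np.round(p).astype(int); g=im.max(2); sub=g[y-45:y+45,x-45:x+45]<60
    k,l,s,ce=cv2.connectedComponentsWithStats(sub.astype(np.uint8)); i=1+np.argmax(s[1:,4]); return s[i],ce[i]+[x-45,y-45]
for z in(.074,.082): print(z,proj(c,[.586,.2113,z]))
print(knob(im,proj(c,[.586,.2113,.074])))
s,e=knob(im,proj(c,[.586,.2113,.074])); print(ray(c,e,.07))
# bar front edge along a column left of knob
b=[ray(c,(260,r),.04) for r in range(150,330,1)]; col=im[150:330,255:265].mean((1,2)); d=np.abs(np.diff(cv2.GaussianBlur(col.reshape(-1,1),(1,5),0).ravel())); 
for i in np.argsort(-d)[:8]: print(i+150,round(d[i],1),np.round(b[i],4))
# same-state check with first picture: knob width px
i1=cv2.imread("pics/w1.png")[:,:,::-1]; print("start",knob(i1,(326,275)))
E
```

```text
t 47.57 p [0.5519 0.2078 0.2099] R [ 8.20e-02 -3.14e+00  3.00e-03] F [ 0.5  0.2 -0.2] w 0.0857 gf 0.0
0.074 [323.92807968 276.45144479]
0.082 [323.95092076 280.23132054]
(array([  0,  27,  90,  36, 935], dtype=int32), array([323.2513369 , 281.31764706]))
[0.59150369 0.21108236 0.07      ]
287 57.7 [0.6112 0.1575 0.04  ]
294 52.9 [0.6177 0.1575 0.04  ]
286 50.6 [0.6103 0.1574 0.04  ]
295 48.2 [0.6187 0.1575 0.04  ]
288 40.4 [0.6121 0.1575 0.04  ]
298 38.6 [0.6215 0.1576 0.04  ]
293 38.3 [0.6168 0.1575 0.04  ]
299 33.9 [0.6224 0.1576 0.04  ]
start (array([  0,  27,  90,  37, 931], dtype=int32), array([325.02685285, 281.23415682]))
```

```bash
python3 - <<'E'
from h import *
print(manip.finish_job())
E
```

```text
the job is handed in; nothing more can be done
None
```

I packed the padlock and both screwdrivers (no pliers found), pushed the tray home with the plunger apparently down in its hole, and handed in at about 48 s; the hand-in returned no verdict, so success is not confirmed.

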